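# Load the photometer with consolidant test cells

## Task

Run the yellowing check on the resin test cells: slide the photometer's cover back and put every cell from the black board down into a free well, fully home, its clear faces to lamp and detector; if the cell already standing in the block has its frosted sides to the lamp, lift it and turn it a quarter turn. Hold the glass cells by their frosted sides only, never by the clear faces, don't tip one over, and leave the finds and the jars where they are. When all cells are set, close the cover fully and press the start key.

Things in the scene. Friction and masses are not known exactly. Their poses are not given: they have to be found in the camera images.
- photometer: Bench photometer, 320 mm deep (x) by 380 wide (y), deck 112 mm high, fixed at some yaw. Origin: centre of underside. x: away from the operator, the light path; y: along the row of wells. Open compartment in the deck, x -90 to 30, y -170 to 170 mm, down to the black cell block with 5 wells, top 70 mm up. Lamps in its front wall, detectors in its rear wall, 92 mm up; white lines mark the beams.
- well0 (a point): Centre of the floor of well 0 of 0 to 4 (from the photometer's -y to +y, 60 mm apart, at its x = -30 mm). Floor 45 mm above the bench. The well is 34 mm square, 25 mm deep, sides parallel to the photometer's x and y, mouth chamfered 3 mm. A seated cell stands 35 mm above the block, 7 mm below the deck.
- well1 (a point): Centre of the floor of well 1 of 0 to 4 (from the photometer's -y to +y, 60 mm apart, at its x = -30 mm). Floor 45 mm above the bench. The well is 34 mm square, 25 mm deep, sides parallel to the photometer's x and y, mouth chamfered 3 mm. A seated cell stands 35 mm above the block, 7 mm below the deck.
- well2 (a point): Centre of the floor of well 2 of 0 to 4 (from the photometer's -y to +y, 60 mm apart, at its x = -30 mm). Floor 45 mm above the bench. The well is 34 mm square, 25 mm deep, sides parallel to the photometer's x and y, mouth chamfered 3 mm. A seated cell stands 35 mm above the block, 7 mm below the deck.
- well3 (a point): Centre of the floor of well 3 of 0 to 4 (from the photometer's -y to +y, 60 mm apart, at its x = -30 mm). Floor 45 mm above the bench. The well is 34 mm square, 25 mm deep, sides parallel to the photometer's x and y, mouth chamfered 3 mm. A seated cell stands 35 mm above the block, 7 mm below the deck.
- well4 (a point): Centre of the floor of well 4 of 0 to 4 (from the photometer's -y to +y, 60 mm apart, at its x = -30 mm). Floor 45 mm above the bench. The well is 34 mm square, 25 mm deep, sides parallel to the photometer's x and y, mouth chamfered 3 mm. A seated cell stands 35 mm above the block, 7 mm below the deck.
- cover (a joint): Flat sliding cover of the compartment, a plate 126 x 344 x 5 mm, underside 113 mm above the bench. Slide in m: 0 closed over the wells, 0.125 fully open, slid along the photometer's +x over the rear deck; stops at both ends. Moves with about 2 N, stays where left. Rails 9 mm high beside it on the deck.
- cover_grip (a point): Centre of the top of the cover's grip bar, 148 mm above the bench. The bar runs along the photometer's y: 110 mm long, 12 mm thick (along x), 30 mm tall above the plate. It moves with the cover; closed, it is at x = -75 mm, y = 0 of the photometer.
- start_key (a joint): Round white start key, 24 mm across, on a grey collar on the front right of the deck. Travel in m: 0 up, 0.006 fully down; springs back; about 5 N to press down; counts as pressed beyond 0.004.
- start_key_top (a point): Centre of the top of the start key, 134 mm above the bench when up.
- cell_a: Square glass test cell 30 x 30 x 60 mm, 85 g, cured resin cast inside. Faces at its +x and -x: clear glass. Faces at its +y and -y: frosted plates 3 mm thick, two white edges from above. So its x axis, either way round, is the way light passes. Origin: centre of underside; z up. Smooth foot, slides easily. Starts on the 3 mm thick smooth black board right of the photometer, turned anyhow; may be absent.
- cell_b: Square glass test cell 30 x 30 x 60 mm, 85 g, cured resin cast inside. Faces at its +x and -x: clear glass. Faces at its +y and -y: frosted plates 3 mm thick, two white edges from above. So its x axis, either way round, is the way light passes. Origin: centre of underside; z up. Smooth foot, slides easily. Starts on the 3 mm thick smooth black board right of the photometer, turned anyhow; may be absent.
- cell_c: Square glass test cell 30 x 30 x 60 mm, 85 g, cured resin cast inside. Faces at its +x and -x: clear glass. Faces at its +y and -y: frosted plates 3 mm thick, two white edges from above. So its x axis, either way round, is the way light passes. Origin: centre of underside; z up. Smooth foot, slides easily. Starts on the 3 mm thick smooth black board right of the photometer, turned anyhow; may be absent.
- cell_d: Square glass test cell 30 x 30 x 60 mm, 85 g, cured resin cast inside. Faces at its +x and -x: clear glass. Faces at its +y and -y: frosted plates 3 mm thick, two white edges from above. So its x axis, either way round, is the way light passes. Origin: centre of underside; z up. Smooth foot, slides easily. Starts on the 3 mm thick smooth black board right of the photometer, turned anyhow; may be absent.
- cell_e: Square glass test cell 30 x 30 x 60 mm, 85 g, cured resin cast inside. Faces at its +x and -x: clear glass. Faces at its +y and -y: frosted plates 3 mm thick, two white edges from above. So its x axis, either way round, is the way light passes. Origin: centre of underside; z up. Smooth foot, slides easily. If present, it starts in a well, left from an earlier run, rightly turned or a quarter turn wrong.
- cell_f: Square glass test cell 30 x 30 x 60 mm, 85 g, cured resin cast inside. Faces at its +x and -x: clear glass. Faces at its +y and -y: frosted plates 3 mm thick, two white edges from above. So its x axis, either way round, is the way light passes. Origin: centre of underside; z up. Smooth foot, slides easily. If present, it starts in a well, left from an earlier run, rightly turned or a quarter turn wrong.
- sherd1: Curved brown bone fragment, about 40 mm across and 14 mm high, lying loose on the black board among the cells. Not part of the job. Origin: centre of its underside.
- sherd2: Dark bone fragment, about 48 mm across, 15 mm high, loose on the black board. Not part of the job. Origin: centre of its underside.
- sherd3: Bone fragment, about 48 mm across, 16 mm high, loose on the black board. Not part of the job. Origin: centre of its underside.
- vial_jar: Capped clear plastic jar, 68 mm across, 92 mm high, on the bench to the right of the black board. Not part of the job. Origin: centre of its underside.
- swab_jar: Open glass jar of wooden swabs, 72 mm across, 155 mm high with the swabs, on the bench to the left of the photometer. Not part of the job. Origin: centre of its underside.
There are look-alikes about, which are no part of the job. What is shaped like the cell_c but yellow is not meant.

How it is judged:
By the outcome, as a careful person would: the job done as asked, in the order asked, and still so for the second after the job is handed in, with the robot touching nothing.
Of cell_a, cell_b, cell_c, cell_d only 3 to 4 are there at a start; the rules pass over those that are not, and their reading is None.
Of cell_e, cell_f only 1 to 1 are there at a start; the rules pass over those that are not, and their reading is None.
At some moment in a run one of cell_a, cell_b, cell_c, cell_d may be knocked a few centimetres aside while the robot is not near it.
It also fails if it takes over 210 s, if anything falls off the work surface, if the arm or the gripper's body presses on something with over 40 N, if the wrist force passes 120 N, or if a joint passes its speed limit or range.

## Robot

A 6-joint arm with a two-finger parallel gripper is mounted at the origin on the work surface. World frame = base frame: x ahead of the robot, y to its left, z up, the work surface at z = 0. Lengths are in m, angles in rad, forces in N, time in s.
With the tool pointing down it reaches from about 0.15 to 0.775 m from the base axis. Payload 6.1 kg.
Tool frame: the origin (TCP) lies at the very end of the fingers, on their centre line; the grasp point (between the pads) lies 19 mm behind it; z points along the fingers, y is the direction in which the jaws open and shut (so a half turn about z gives the same grasp; the last joint's range is limited). The gripper opens to 85 mm and grips with 20 to 120 N. Pads are 22 mm wide; open, the fingers measure 114 mm over their backs; the gripper's body (76 mm by 85 mm) begins 54 mm behind the grasp point. The pads swing forward as they close: fully open they stand 13 mm farther back than shut.
Start: joints at [-1.172, 0.126, -0.04, 1.405, 0, 1.571], TCP at [0.204, -0.484, 0.231] pointing down, gripper open.
Joint ranges: [-2.72, 2.72], [-0.95, 1.95], [-1.27, 1.35], [-1.78, 2.02], [-1.46, 1.47], [-3.14, 3.14]. Speed limits (rad/s): [2.39, 2.39, 3.01, 3.14, 3.14, 3.14].

## Interface

Orientations are given as a unit quaternion [w, x, y, z].
In Python, from station import get_obs, eyes, manip gives the robot as it stands.
- The arm moves only by the tool arm_command, never from a script. Its argument "deltas" is a list that holds one entry, the list of rows, each a list of 7 numbers: the shift along the tool's x, y, z in cm, then the turn, a rotation vector about the tool's x, y, z in degrees, then the finger opening in cm, from 0 to 8.54. In form: [[[dx, dy, dz, wx, wy, wz, gripper], ...]]. A call has 1 to 12 rows; each row is the pose to reach, as a shift and turn from the pose commanded when the call began, along the tool's axes at that moment; what a row does not reach only later rows make up. A row lasts 1/12 s, in which the tool goes at most 41.7 mm and 7.16 degrees, less where a joint would pass 70% of its speed; a pose out of reach is approached as far as the arm can. A call with a gripper value outside its range is refused whole. The fingers move at their own pace and stop on an object; "grip_force" is the grip in N (left out, the last holds). Time passes only in rows, so rows that repeat a pose let the fingers close. It gives the time, the measured TCP pose, the force and the opening at its end, in the units of the state.
- get_obs(): the state, without advancing time (a new reading comes with each control period).
- eyes.capture(name): name is "side" or "top" or "wrist"; returns the picture (420x560x3 uint8, red, green, blue); there is no depth.
- eyes.get_calibration(name): a dict with "fx", "fy", "cx", "cy" (pixels), "pose" (4x4, takes a point from camera to world coordinates). Camera axes: x right, y up, looking along -z (the intrinsics and any distortion apply to the point x, -y, -z); pixel columns grow to the right and rows downward; lengths in m; the calibration is good to about 2 mm. A picture is of the moment at which its call begins: read the wrist's pose just before it. get_calibration takes no time and is no camera call; for the wrist camera it gives the pose at the moment of the call.
- manip.hand_in(): hands the job in, once; it reports no verdict.
The state is a dict: "time": time; "qpos": joint angles; "joint_vel": joint speeds; "tau": joint torques, N m; "eef_pos": TCP position; "tcp_rot": TCP orientation; "force": force on the tool from outside, world axes, zero at the start; "moment": the same for the moment, N m; "gripper_width": finger opening in m.
Only numpy, scipy, OpenCV 4.12 (cv2) and the standard library are available. Lean on these libraries where they do the work, as an engineer would, in place of code of your own. Each camera call takes 0.05 s, during which the arm holds its last target.

## Working session

There is one attempt and no reset: what is moved stays moved. The work goes in short steps, Python scripts to look and compute and a tool call to move; the robot and the scene stay as the last step left them, time stands still between calls to the robot, and variables do not carry over. Pictures are saved under pics/ and viewed, and the job is handed in when it is done.

Besides the shell and the picture viewer there is one more tool, called as name(argument=value, ...), one argument or row to a line, values as JSON. arm_command: Moves the arm, as the interface text tells. Its arguments: {"type":"object","properties":{"deltas":{"type":"array","items":{"type":"array","items":{"type":"array","items":{"type":"number"}}}},"grip_force":{"type":"number"}},"required":["deltas"]}

```bash
ls; mkdir -p pics; python3 - <<'E'
from station import get_obs, eyes, manip
import cv2
o=get_obs();print(o)
for n in ("side","top","wrist"):
    c=eyes.get_calibration(n);print(n,c)
    im=eyes.capture(n);cv2.imwrite(f"pics/{n}0.png",im[:,:,::-1])
E
```

```text
pics
{'time': 0.0, 'qpos': array([-1.17198240e+00,  1.26392497e-01, -4.06054921e-02,  1.40537981e+00,
       -4.49896329e-06,  1.57081912e+00]), 'joint_vel': array([-0.00061695,  0.000674  ,  0.00056667, -0.00048067, -0.0002582 ,
       -0.00012721]), 'tau': array([ 4.46397707e-04, -4.35915184e+01,  3.52925134e+01,  1.72545039e-02,
       -4.31831313e-05,  1.28076434e-05]), 'eef_pos': array([ 0.20371556, -0.48343382,  0.23052305]), 'tcp_rot': array([-7.74619700e-04,  9.80186174e-01,  1.98076853e-01, -1.58849142e-04]), 'force': array([ 0.91373242,  0.45322412, -0.31632997]), 'moment': array([ 0.05371652, -0.00766307, -0.01279538]), 'gripper_width': 0.08548761604112083}
side {'fx': 504.55598156566026, 'fy': 504.55598156566026, 'cx': 283.9087440574798, 'cy': 210.8273022857224, 'pose': array([[ 0.94585908,  0.22419668, -0.23470501,  0.11775114],
       [-0.3245727 ,  0.64937118, -0.68772787, -1.09681959],
       [-0.00177564,  0.7266725 ,  0.68698175,  1.18786283],
       [ 0.        ,  0.        ,  0.        ,  1.        ]])}
top {'fx': 379.5503194187447, 'fy': 379.5503194187447, 'cx': 278.8330617529702, 'cy': 209.43694938300314, 'pose': array([[ 0.02757469,  0.99331964, -0.11205231,  0.35818328],
       [-0.99960594,  0.02798966,  0.00213162, -0.0327002 ],
       [ 0.00525368,  0.11194938,  0.99370002,  1.40863824],
       [ 0.        ,  0.        ,  0.        ,  1.        ]])}
wrist {'fx': 325.3612553097286, 'fy': 325.3612553097286, 'cx': 285.17089843549127, 'cy': 211.37827350629118, 'pose': array([[ 3.88371090e-01,  8.74176151e-01,  2.91520075e-01,
         2.77807644e-01],
       [-9.21502672e-01,  3.68716632e-01,  1.21987176e-01,
        -4.51812633e-01],
       [-8.50020537e-04, -3.16012821e-01,  9.48754539e-01,
         3.73398077e-01],
       [ 0.00000000e+00,  0.00000000e+00,  0.00000000e+00,
         1.00000000e+00]])}
```

View pics/side0.png

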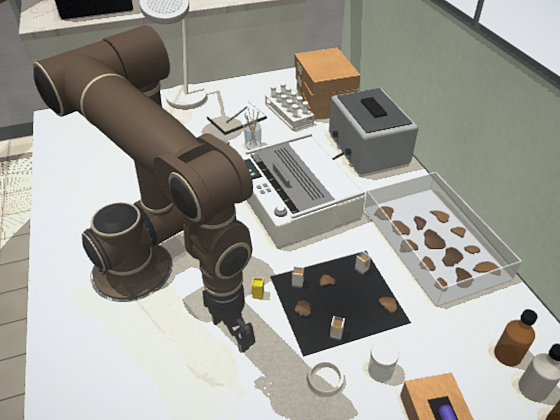

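View pics/top0.png

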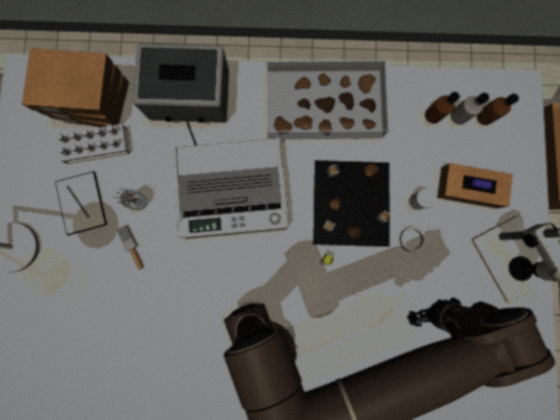

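View pics/wrist0.png

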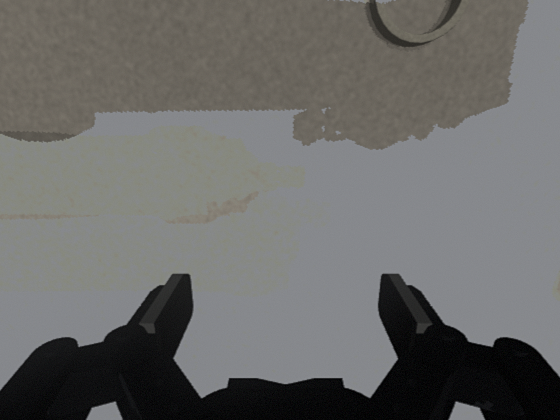

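```bash
cat > h.py <<'E'
import numpy as np, cv2
from station import get_obs, eyes, manip
from scipy.spatial.transform import Rotation as R
def cap(n,name):
    c=eyes.get_calibration(n); im=eyes.capture(n)[:,:,::-1].copy()
    cv2.imwrite(f"pics/{name}.png",im); np.save(f"pics/{name}.npy",np.array([c['fx'],c['fy'],c['cx'],c['cy'],*np.array(c['pose']).ravel()])); return im
def cal(name):
    a=np.load(f"pics/{name}.npy"); return a[:4],a[4:].reshape(4,4)
def ray(name,u,v):
    (fx,fy,cx,cy),P=cal(name)
    d=P[:3,:3]@np.array([(u-cx)/fx,-(v-cy)/fy,-1]); return P[:3,3],d/np.linalg.norm(d)
def onz(name,u,v,z):
    o,d=ray(name,u,v); return o+d*(z-o[2])/d[2]
def proj(name,p):
    (fx,fy,cx,cy),P=cal(name); q=P[:3,:3].T@(np.array(p)-P[:3,3]); return np.array([cx+fx*q[0]/-q[2],cy-fy*q[1]/-q[2]])
def crop(name,x0,y0,x1,y1,s,out,g=1.0):
    im=cv2.imread(f"pics/{name}.png")[y0:y1,x0:x1]
    im=cv2.resize(im,None,fx=s,fy=s,interpolation=cv2.INTER_CUBIC)
    im=np.clip(im.astype(float)*g,0,255).astype(np.uint8); cv2.imwrite(f"pics/{out}.png",im)
def tool(): 
    o=get_obs(); q=o['tcp_rot']; return o['eef_pos'],R.from_quat([q[1],q[2],q[3],q[0]])
def delta(target_pos,target_R):
    p,r=tool(); d=r.inv().apply(np.array(target_pos)-p)*100; w=(r.inv()*target_R).as_rotvec(degrees=True)
    return np.round(d,2),np.round(w,2)
def down(yaw): # tool down; jaw (tool y) axis direction at world angle yaw
    y=np.array([np.cos(yaw),np.sin(yaw),0]);z=np.array([0,0,-1.]);x=np.cross(y,z)
    return R.from_matrix(np.c_[x,y,z])
E
python3 - <<'E'
from h import *
c=eyes.get_calibration("top")
for n in("top","side"): cap(n,n+"1")
crop("top1",160,120,440,280,2.85,"t1a",1.5)
crop("side1",230,120,430,270,4,"s1a")
crop("side1",240,230,420,360,4.4,"s1b")
E
```

```text
(no output)
```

View pics/t1a.png

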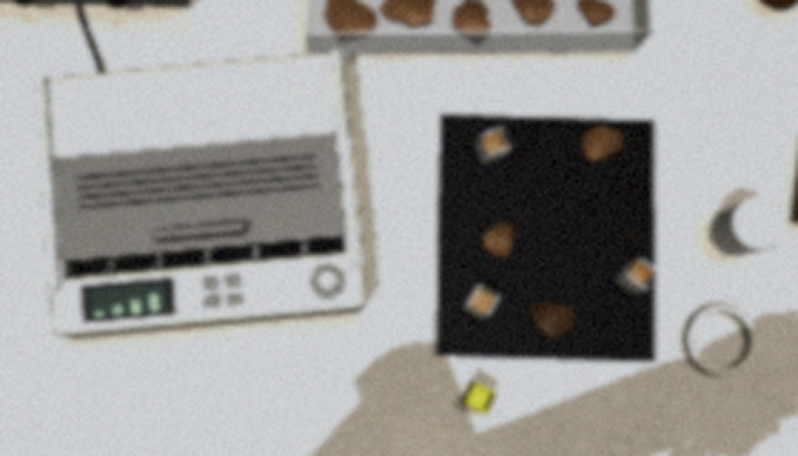

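View pics/s1a.png

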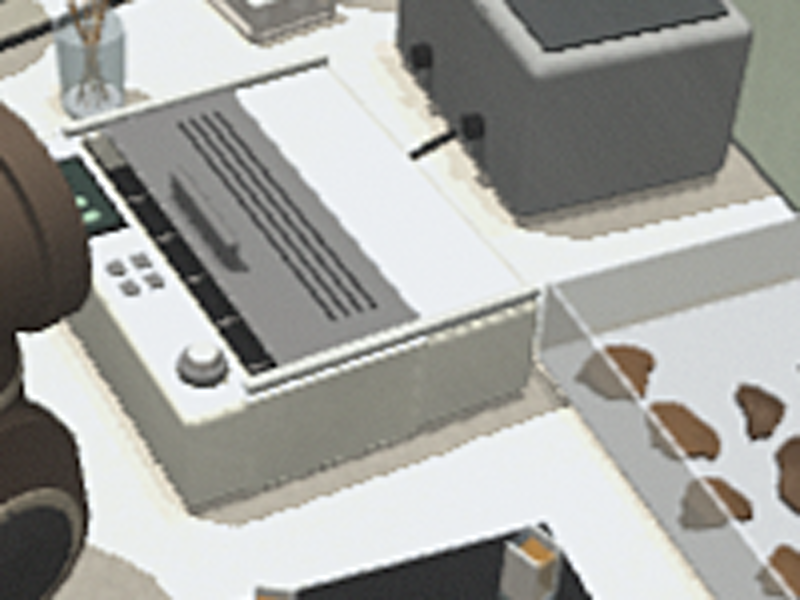

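View pics/s1b.png

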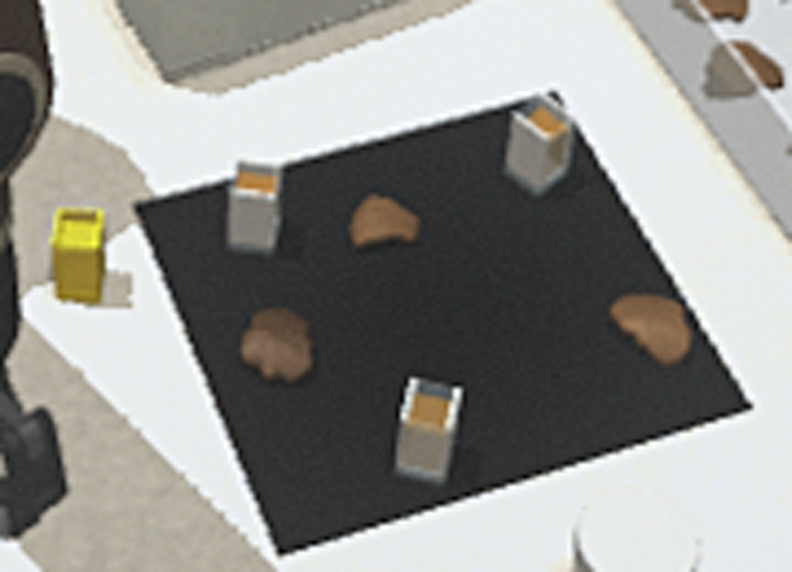

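```bash
python3 - <<'E'
from h import *
f=lambda u,v:(160+u/2.85,120+v/2.85)
for nm,(u,v),z in [("grip",(202,228),.148),("key",(327,280),.134),("deckRR",(345,50),.112),("deckRL",(45,78),.112),("well strip L",(68,268),.07),("strip R",(343,243),.07),("cellA",(493,141),.063),("cellB",(482,299),.063),("cellC",(638,272),.063)]:
    print(nm,onz("top1",*f(u,v),z).round(3))
g=lambda u,v:(230+u/4,120+v/4)
for nm,(u,v),z in [("key",(203,353),.134),("FRdeck",(190,422),.112),("RRdeck",(532,290),.118),("gripR",(240,262),.148),("gripL",(175,175),.148)]:
    print(nm,onz("side1",*g(u,v),z).round(3))
h=lambda u,v:(240+u/4.4,230+v/4.4)
for nm,(u,v),z in [("cellA",(540,120),.063),("cellB",(257,180),.063),("cellC",(431,405),.063)]:
    print(nm,onz("side1",*h(u,v),z).round(3))
E
```

```text
grip [0.528 0.126 0.148]
key [ 0.472 -0.022  0.134]
deckRR [ 0.759 -0.036  0.112]
deckRL [0.713 0.331 0.112]
well strip L [0.483 0.3   0.07 ]
strip R [ 0.524 -0.041  0.07 ]
cellA [ 0.661 -0.227  0.063]
cellB [ 0.46  -0.216  0.063]
cellC [ 0.499 -0.411  0.063]
key [ 0.472 -0.028  0.134]
FRdeck [ 0.446 -0.074  0.112]
RRdeck [ 0.751 -0.028  0.118]
gripR [0.529 0.048 0.148]
gripL [0.515 0.171 0.148]
cellA [ 0.657 -0.236  0.063]
cellB [ 0.46  -0.223  0.063]
cellC [ 0.498 -0.42   0.063]
```

```bash
python3 - <<'E'
from h import *
y=np.deg2rad(7)
print(tool()[0],delta([.50,.11,.33],down(y)))
E
```

```text
[ 0.20377548 -0.48361785  0.23092672] (array([ 50.35, -43.21,  -9.88]), array([-4.000e-02, -3.000e-02, -7.415e+01]))
```

arm_command(
  deltas=[
    [[4,-3.5,-2,0,0,-6.5,8.5],[8,-7,-4,0,0,-13,8.5],[12,-10,-6,0,0,-19.5,8.5],[15,-13,-7,0,0,-26,8.5],[18,-15.5,-8,0,0,-32.5,8.5],[21,-18,-9,0,0,-39,8.5],[24,-20.5,-9.9,0,0,-45.5,8.5],[27,-23,-9.9,0,0,-52,8.5],[30,-25.5,-9.9,0,0,-58.5,8.5],[33,-28,-9.9,0,0,-64,8.5],[36,-31,-9.9,0,0,-69,8.5],[39,-33.5,-9.9,0,0,-74.1,8.5]],
  ],
)

```text
time: 1.25
eef_pos: [0.4207, -0.0476, 0.3305]
tcp_rot: [0.0, 0.661, 0.75, 0.0]
force: [1.7, -0.8, 1.1]
gripper_width: 0.0849
```

```bash
python3 - <<'E'
from h import *
y=np.deg2rad(7)
print(tool()[0],delta([.50,.11,.33],down(y)))
E
```

```text
[ 0.42073858 -0.0475926   0.33052738] (array([14.64,  9.84,  0.06]), array([0.05, 0.02, 0.21]))
```

arm_command(
  deltas=[
    [[3,2,0,0,0,0,8.5],[6,4,0,0,0,0,8.5],[9,6,0,0,0,0,8.5],[12,8,0,0,0,0,8.5],[14.6,9.8,0,0,0,0.2,8.5],[14.6,9.8,0,0,0,0.2,8.5],[14.6,9.8,0,0,0,0.2,8.5]],
  ],
)

```text
time: 1.83
eef_pos: [0.5004, 0.1084, 0.3292]
tcp_rot: [-0.0, 0.663, 0.748, -0.001]
force: [-0.3, -0.1, 0.1]
gripper_width: 0.0852
```

```bash
python3 - <<'E'
from h import *
print(get_obs()['qpos'].round(2),tool()[0])
im=cap("wrist","w1");cap("top","top2");crop("top2",160,120,440,280,2.85,"t2a",1.5)
cv2.imwrite("pics/w1g.png",np.clip(im*1.6,0,255).astype(np.uint8))
E
```

```text
[ 0.21  0.12  0.17  1.62 -0.    1.66] [0.5003912  0.10843719 0.32919111]
```

View pics/w1g.png

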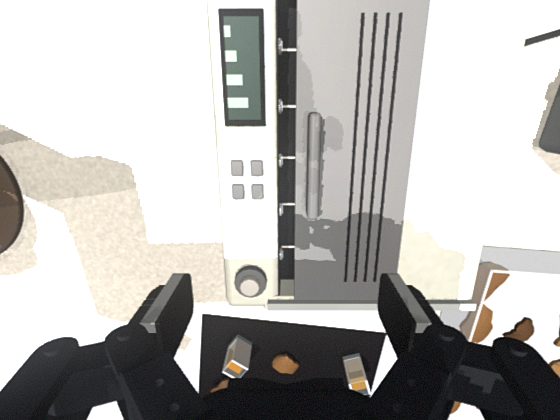

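View pics/t2a.png

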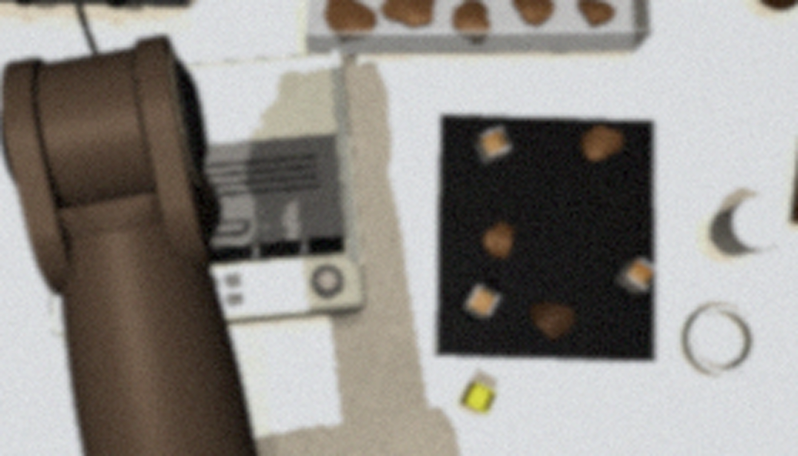

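```bash
python3 - <<'E'
from h import *
crop("w1",270,90,330,260,3.5,"w1c",1.6)
for u,v,z in [(314,113,.148),(314,218,.148),(296,48,.07),(296,105,.07),(296,158,.07),(296,204,.07),(296,247,.07),(278,295,.112),(278,5,.112),(249,288,.134)]:
    print(u,v,onz("w1",u,v,z).round(4))
E
```

```text
314 113 [0.5178 0.1835 0.148 ]
314 218 [0.5336 0.0784 0.148 ]
296 48 [0.4943 0.2483 0.07  ]
296 105 [0.5022 0.1884 0.07  ]
296 158 [0.5103 0.1268 0.07  ]
296 204 [0.5181 0.0678 0.07  ]
296 247 [0.526  0.0076 0.07  ]
278 295 [ 0.5083 -0.0427  0.112 ]
278 5 [0.4717 0.2771 0.112 ]
249 288 [ 0.4719 -0.0231  0.134 ]
```

View pics/w1c.png

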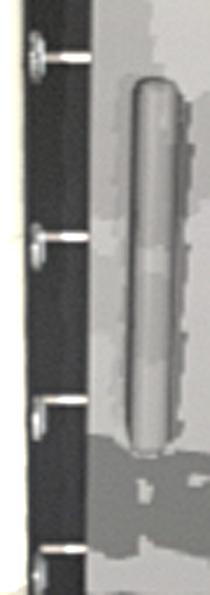

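```bash
python3 - <<'E'
from h import *
print(delta([.5257,.131,.126],down(np.deg2rad(7.3))))
E
```

```text
(array([ 2.11,  2.88, 20.4 ]), array([-0.04,  0.02, -0.54]))
```

arm_command(
  deltas=[
    [[1,1.5,4,0,0,-0.5,5],[2.1,2.9,8,0,0,-0.5,5],[2.1,2.9,12,0,0,-0.5,5],[2.1,2.9,15,0,0,-0.5,5],[2.1,2.9,17.5,0,0,-0.5,5],[2.1,2.9,19.3,0,0,-0.5,5],[2.1,2.9,20.2,0,0,-0.5,4],[2.1,2.9,20.2,0,0,-0.5,3],[2.1,2.9,20.2,0,0,-0.5,2],[2.1,2.9,20.2,0,0,-0.5,1.2],[2.1,2.9,20.2,0,0,-0.5,1.0],[2.1,2.9,20.2,0,0,-0.5,0.8]],
  ],
  grip_force=25,
)

```text
time: 2.93
eef_pos: [0.5272, 0.131, 0.13]
tcp_rot: [0.001, 0.661, 0.75, 0.001]
force: [-1.2, -2.5, 5.6]
gripper_width: 0.0111
```

arm_command(
  deltas=[
    [[0,1,0,0,0,0,0.8],[0,2.5,0,0,0,0,0.8],[0,4,0,0,0,0,0.8],[0,5.5,0,0,0,0,0.8],[0,7,0,0,0,0,0.8],[0,8.5,0,0,0,0,0.8],[0,9.3,0,0,0,0,0.8],[0,9.6,0,0,0,0,0.8],[0,9.9,0,0,0,0,0.8],[0,9.9,0,0,0,0,0.8]],
  ],
)

```text
time: 3.77
eef_pos: [0.6266, 0.1431, 0.13]
tcp_rot: [0.002, 0.661, 0.75, 0.001]
force: [1.6, -3.7, 5.1]
gripper_width: 0.0114
```

arm_command(
  deltas=[
    [[0,0.2,0,0,0,0,0.8],[0,0.4,0,0,0,0,0.8],[0,0.5,0,0,0,0,0.8],[0,0.5,0,0,0,0,0.8]],
  ],
)

```text
time: 4.1
eef_pos: [0.6289, 0.1434, 0.13]
tcp_rot: [0.001, 0.661, 0.75, -0.001]
force: [-6.9, -5.8, 10.3]
gripper_width: 0.0113
```

arm_command(
  deltas=[
    [[0,0.3,0,0,0,0,0.8],[0,0.3,0,0,0,0,0.8]],
  ],
)

```text
time: 4.27
eef_pos: [0.6289, 0.1434, 0.13]
tcp_rot: [-0.001, 0.661, 0.75, -0.003]
force: [-17.9, -6.6, 16.9]
gripper_width: 0.0113
```

arm_command(
  deltas=[
    [[0,-0.6,0,0,0,0,0.8],[0,-0.6,0,0,0,0,3],[0,-0.6,0,0,0,0,4],[0,-0.6,0,0,0,0,5],[0,-2,-3,0,0,0,5],[0,-4,-7,0,0,0,8],[0,-8,-11,0,0,0,8],[0,-11,-15,0,0,0,8],[0,-13,-18,0,0,0,8],[0,-13,-18,0,0,0,8]],
  ],
)

```text
time: 5.1
eef_pos: [0.5021, 0.1286, 0.3129]
tcp_rot: [0.001, 0.661, 0.751, 0.002]
force: [0.3, -0.0, 1.2]
gripper_width: 0.0801
```

```bash
python3 - <<'E'
from h import *
print(get_obs()['qpos'].round(2),tool()[0])
im=cap("wrist","w2")
cv2.imwrite("pics/w2g.png",np.clip(im*1.6,0,255).astype(np.uint8))
E
```

```text
[0.25 0.12 0.14 1.58 0.   1.69] [0.5021035  0.12861987 0.31292332]
```

View pics/w2g.png

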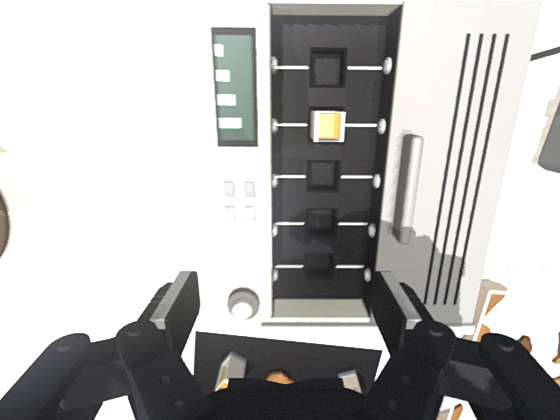

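```bash
python3 - <<'E'
from h import *
crop("w2",265,30,400,290,2.3,"w2c",1.8)
crop("w2",300,100,355,155,10,"w2d",1.1)
E
```

```text
(no output)
```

View pics/w2c.png

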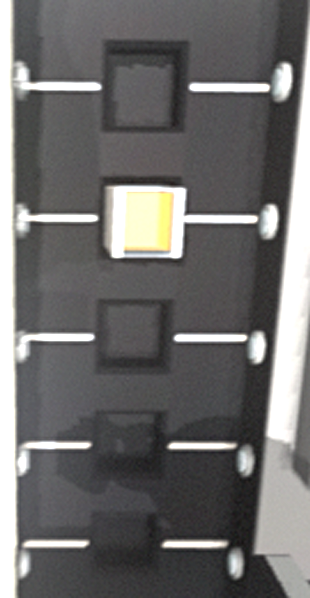

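View pics/w2d.png

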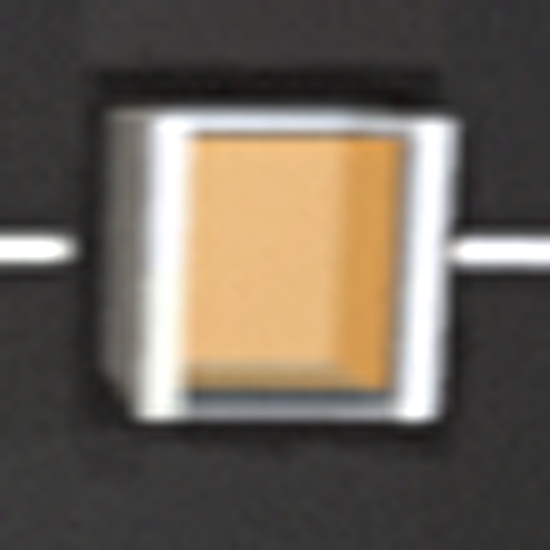

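```bash
python3 - <<'E'
from h import *
im=cv2.imread("pics/w2.png").max(2)
m=(im>105).astype(np.uint8); m[:, :278]=0; m[:,385:]=0; m[:40]=0; m[275:]=0
n,l,s,c=cv2.connectedComponentsWithStats(m)
for i in range(1,n):
    if s[i,4]>20:
        x,y,w,h,a=s[i]
        ys,xs=np.where(l==i); vl=ys[xs<=x+2].mean(); vr=ys[xs>=x+w-3].mean()
        print(s[i],onz("w2",x,vl,.07).round(4),onz("w2",x+w,vr,.07).round(4))
f=lambda u,v:(265+u/2.3-.0,30+v/2.3)
for q in [(104,40),(188,40),(188,132),(104,132),(96,300),(174,300),(174,372),(96,372)]:
    print(q,onz("w2",*f(*q),.07).round(4))
th=np.deg2rad(7.2);e=np.array([np.cos(th),np.sin(th)])
w2=np.array([.6289,.1434])-.08*e; print(w2)
E
```

```text
[278  66  31   3  92] [0.4796 0.2456 0.07  ] [0.5131 0.2498 0.07  ]
[347  66  35   4 136] [0.5542 0.2549 0.07  ] [0.5922 0.2594 0.07  ]
[ 312  111   65   31 1062] [0.5257 0.1893 0.07  ] [0.5998 0.1995 0.07  ]
[379 119   6  14  62] [0.6025 0.1978 0.07  ] [0.609  0.2003 0.07  ]
[278 123  29   3  83] [0.4868 0.1855 0.07  ] [0.5198 0.1901 0.07  ]
[278 175  28   3  83] [0.4941 0.1258 0.07  ] [0.5276 0.1299 0.07  ]
[341 175  31   4 106] [0.5696 0.1348 0.07  ] [0.6067 0.1395 0.07  ]
[374 175   6  13  63] [0.6103 0.1345 0.07  ] [0.6175 0.1356 0.07  ]
[381 185   4  37  87] [0.6268 0.0993 0.07  ] [0.6307 0.1046 0.07  ]
[278 222  26   3  77] [0.5013 0.0658 0.07  ] [0.5339 0.0701 0.07  ]
[338 223  29   2  57] [0.5767 0.0745 0.07  ] [0.6132 0.0793 0.07  ]
[370 227   4   8  27] [0.6189 0.0706 0.07  ] [0.6241 0.0709 0.07  ]
[278 265  25   3  74] [0.5086 0.0056 0.07  ] [0.5414 0.0099 0.07  ]
[336 265  27   3  76] [0.5848 0.015  0.07  ] [0.6203 0.0194 0.07  ]
(104, 40) [0.5115 0.2692 0.07  ]
(188, 40) [0.5503 0.2741 0.07  ]
(188, 132) [0.5577 0.2347 0.07  ]
(104, 132) [0.5175 0.2296 0.07  ]
(96, 300) [0.5257 0.1488 0.07  ]
(174, 300) [0.5657 0.1539 0.07  ]
(174, 372) [0.5726 0.116  0.07  ]
(96, 372) [0.5313 0.1108 0.07  ]
[0.54953082 0.13337334]
```

```bash
python3 - <<'E'
from h import *
print(delta([.5417,.1923,.074],down(np.deg2rad(7.0))))
E
```

```text
(array([ 5.77,  4.57, 24.18]), array([ 0.46, -0.09,  0.29]))
```

```bash
python3 - <<'E'
from h import *
o=get_obs();print(o['eef_pos'],o['tcp_rot'],tool()[1].as_matrix().round(4))
E
```

```text
[0.50182184 0.1286412  0.31537715] [0.00207289 0.6607131  0.75062723 0.00355951] [[-0.1269  0.9919  0.0078]
 [ 0.9919  0.1269  0.0026]
 [ 0.0016  0.0081 -1.    ]]
```

arm_command(
  deltas=[
    [[1.5,1.2,2,0,0,0.3,5.5],[3,2.4,5,0,0,0.3,5],[4.5,3.6,8,0,0,0.3,5],[5.8,4.6,11,0,0,0.3,5],[5.8,4.6,14,0,0,0.3,5],[5.8,4.6,16,0,0,0.3,5],[5.8,4.6,17,0,0,0.3,5],[5.8,4.6,17,0,0,0.3,5],[5.8,4.6,17,0,0,0.3,5]],
  ],
)

```text
time: 5.9
eef_pos: [0.5421, 0.1919, 0.1384]
tcp_rot: [-0.0, 0.663, 0.749, -0.0]
force: [-0.4, 0.9, 0.5]
gripper_width: 0.0502
```

```bash
python3 - <<'E'
from h import *
print(tool()[0],delta([.5417,.1923,.074],down(np.deg2rad(7.0))))
im=cap("wrist","w3")
cv2.imwrite("pics/w3g.png",np.clip(im*1.6,0,255).astype(np.uint8))
E
```

```text
[0.54206643 0.19187049 0.13838314] (array([ 0.05, -0.03,  6.44]), array([-0.02, -0.01, -0.05]))
```

View pics/w3g.png

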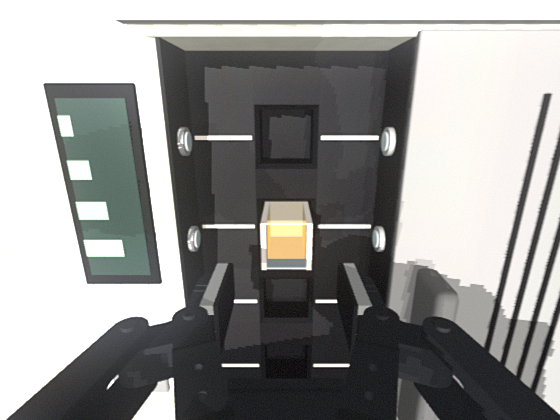

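arm_command(
  deltas=[
    [[0,0,3,0,0,0,5],[0,0,5,0,0,0,5],[0,0,6,0,0,0,5],[0,0,6.4,0,0,0,4.5],[0,0,6.4,0,0,0,4],[0,0,6.4,0,0,0,3.5],[0,0,6.4,0,0,0,3],[0,0,6.4,0,0,0,2.8],[0,0,6.4,0,0,0,2.8]],
  ],
  grip_force=30,
)

```text
time: 6.7
eef_pos: [0.5429, 0.1921, 0.0759]
tcp_rot: [0.001, 0.663, 0.749, 0.001]
force: [-0.0, -0.2, 6.4]
gripper_width: 0.0296
```

arm_command(
  deltas=[
    [[0,0,-1,0,0,0,2.8],[0,0,-2.5,0,0,0,2.8],[0,0,-4,0,0,0,2.8],[0,0,-5.5,0,0,0,2.8],[0,0,-6,0,0,-6,2.8],[0,0,-6,0,0,-12,2.8],[0,0,-6,0,0,-18,2.8],[0,0,-6,0,0,-25,2.8],[0,0,-6,0,0,-32,2.8],[0,0,-6,0,0,-39,2.8],[0,0,-6,0,0,-46,2.8],[0,0,-6,0,0,-46,2.8]],
  ],
)

```text
time: 7.7
eef_pos: [0.5419, 0.1918, 0.1348]
tcp_rot: [0.0, 0.316, 0.949, 0.0]
force: [0.2, 0.2, -2.0]
gripper_width: 0.0296
```

```bash
python3 - <<'E'
from h import *
print(tool()[0],delta([.542,.1923,.14],down(np.deg2rad(97.0))))
E
```

```text
[0.54193208 0.19178747 0.13480493] (array([ 0.03,  0.05, -0.52]), array([ 1.000e-02,  2.000e-02, -4.388e+01]))
```

arm_command(
  deltas=[
    [[0,0,0,0,0,-6,2.8],[0,0,0,0,0,-13,2.8],[0,0,0,0,0,-20,2.8],[0,0,0,0,0,-27,2.8],[0,0,0,0,0,-33,2.8],[0,0,0,0,0,-39,2.8],[0,0,0,0,0,-43.9,2.8],[0,0,0,0,0,-43.9,2.8],[0,0,0,0,0,-43.9,2.8]],
  ],
)

```text
time: 8.45
eef_pos: [0.5419, 0.1918, 0.1345]
tcp_rot: [0.0, -0.057, 0.998, 0.0]
force: [-0.8, -0.4, 0.3]
gripper_width: 0.0293
```

```bash
python3 - <<'E'
from h import *
print(tool()[0],delta([.542,.1923,.075],down(np.deg2rad(97.0))),get_obs()['qpos'].round(2))
im=cap("wrist","w4")
cv2.imwrite("pics/w4g.png",np.clip(im*1.6,0,255).astype(np.uint8))
E
```

```text
[0.54193942 0.19180305 0.13448128] (array([-0.01,  0.05,  5.95]), array([ 0.  ,  0.01, -0.42])) [ 0.34  0.24 -0.12  1.22 -0.    0.23]
```

View pics/w4g.png

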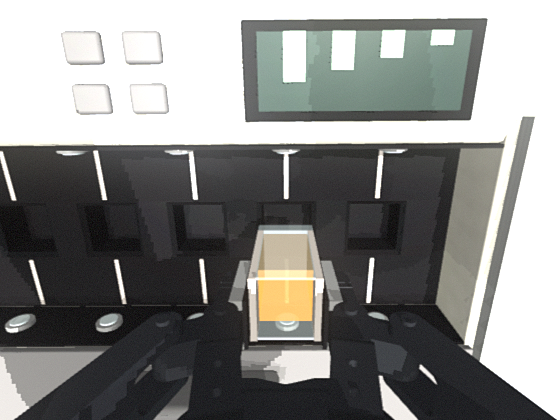

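arm_command(
  deltas=[
    [[0,0,1.5,0,0,-0.4,2.8],[0,0,2.8,0,0,-0.4,2.8],[0,0,3.5,0,0,-0.4,2.8],[0,0,4.2,0,0,-0.4,2.8],[0,0,4.9,0,0,-0.4,2.8],[0,0,5.5,0,0,-0.4,2.8],[0,0,5.9,0,0,-0.4,2.8],[0,0,5.9,0,0,-0.4,2.8],[0,0,5.9,0,0,-0.4,2.8]],
  ],
)

```text
time: 9.25
eef_pos: [0.5421, 0.1918, 0.0758]
tcp_rot: [0.0, -0.063, 0.998, 0.0]
force: [-1.4, -0.8, 3.3]
gripper_width: 0.0295
```

```bash
python3 - <<'E'
from h import *
print(tool()[0],delta([.52,-.28,.30],down(np.deg2rad(97.0))))
E
```

```text
[0.54214833 0.19183188 0.07581938] (array([  8.11, -46.53, -22.43]), array([0.01, 0.05, 0.23]))
```

arm_command(
  deltas=[
    [[0,0,0,0,0,0,3.3],[0,0,0,0,0,0,3.8],[0,0,0,0,0,0,4.2],[0,0,-1,0,0,0,4.2],[0,0,-3,0,0,0,4.2],[0,0,-6,0,0,0,4.2],[0,0,-9.5,0,0,0,5],[0,-1,-13,0,0,0,5],[0,-3,-16,0,0,0,6],[1,-6,-18,0,0,0,7],[2,-10,-20,0,0,0,8],[2.5,-13,-22,0,0,0,8]],
  ],
)

```text
time: 10.25
eef_pos: [0.5327, 0.0585, 0.2968]
tcp_rot: [0.0, -0.064, 0.998, -0.0]
force: [1.4, 0.3, 0.5]
gripper_width: 0.0798
```

arm_command(
  deltas=[
    [[0.5,-4,0,0,0,0,8],[1,-8,0,0,0,0,8],[2,-12,0,0,0,0,8],[3,-16,0,0,0,0,8],[4,-20,0,0,0,0,8],[5,-24,0,0,0,0,8],[5.5,-28,0,0,0,0,8],[5.6,-31.5,0,0,0,0,8],[5.6,-33.5,0,0,0,0,8],[5.6,-33.5,0,0,0,0,8],[5.6,-33.5,0,0,0,0,8]],
  ],
)

```text
time: 11.17
eef_pos: [0.52, -0.2806, 0.2951]
tcp_rot: [-0.0, -0.062, 0.998, 0.0]
force: [0.5, 0.5, -0.8]
gripper_width: 0.0804
```

```bash
python3 - <<'E'
from h import *
print(tool()[0],get_obs()['qpos'].round(2))
im=cap("wrist","w5")
cv2.imwrite("pics/w5g.png",np.clip(im*1.6,0,255).astype(np.uint8))
E
```

```text
[ 0.51996802 -0.28064832  0.29511753] [-0.5   0.27  0.27  1.58  0.   -0.62]
```

View pics/w5g.png

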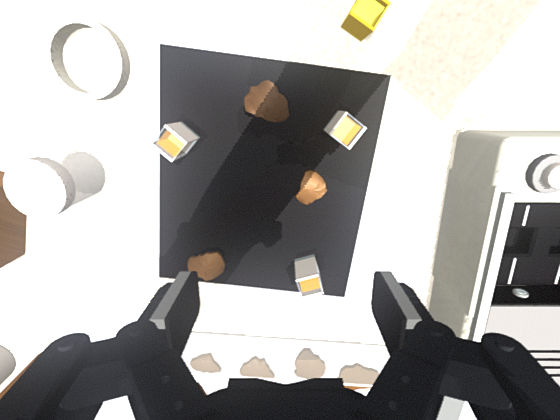

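```bash
python3 - <<'E'
from h import *
ims=[]
for (a,b) in [(320,100),(145,110),(285,245)]:
    im=cv2.imread("pics/w5.png")[b:b+56,a:a+56]; im=cv2.resize(im,None,fx=7,fy=7,interpolation=cv2.INTER_CUBIC); ims.append(im[:,:392])
o=np.hstack(ims);print(o.shape)
o=cv2.resize(o,None,fx=.68,fy=.68)
cv2.imwrite("pics/w5c.png",o)
E
```

```text
(392, 1176, 3)
```

View pics/w5c.png

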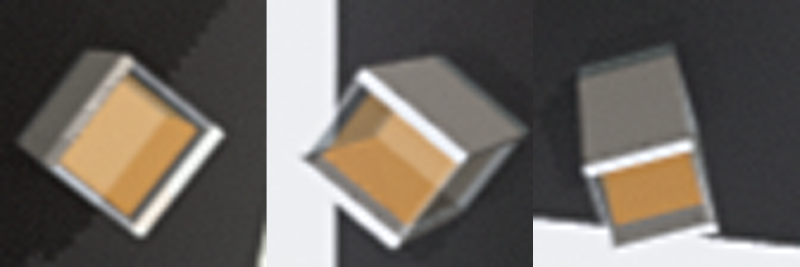

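```bash
python3 - <<'E'
from h import *
s=4.76
def f(i,q): a,b=[(320,100),(145,110),(285,245)][i]; return a+(q[0]-266.56*i)/s, b+q[1]/s
T={'B':(0,[(50,165),(128,55),(222,130),(140,237)]),'C':(1,[(365,72),(466,160),(395,247),(303,157)]),'A':(2,[(585,172),(693,145),(717,230),(615,245)])}
for k,(i,qs) in T.items():
    P=np.array([onz("w5",*f(i,q),.063)[:2] for q in qs])
    L=[np.linalg.norm(P[j]-P[(j+1)%4]) for j in range(4)]
    e=(P[1]-P[0]); e2=P[2]-P[3]; n1=(P[3]-P[0]);n2=P[2]-P[1]
    an=[np.rad2deg(np.arctan2(v[1],v[0]))%180 for v in (e,e2,n1,n2)]
    print(k,P.mean(0).round(4),np.round(L,4),"edge",np.round(an[:2],1),"normal(jaw)",np.round(an[2:],1))
E
```

```text
B [ 0.4591 -0.2165] [0.0301 0.0286 0.0306 0.028 ] edge [152.8 151.7] normal(jaw) [60. 61.]
C [ 0.498  -0.4157] [0.0298 0.0283 0.0291 0.026 ] edge [54.1 49.4] normal(jaw) [146.1 144.4]
A [ 0.6616 -0.2296] [0.0305 0.0277 0.0287 0.0247] edge [113.  106.8] normal(jaw) [27.6 22.9]
```

```bash
python3 - <<'E'
from h import *
print(tool()[0],delta([.459,-.2165,.11],down(np.deg2rad(61))))
E
```

```text
[ 0.52003822 -0.27964794  0.29539504] (array([ 5.26,  7.02, 18.54]), array([ 3.000e-02, -1.000e-02,  3.621e+01]))
```

arm_command(
  deltas=[
    [[1,1.5,3,0,0,6,6],[2,3,6,0,0,12,6],[3,4.5,9,0,0,18,6],[4,6,12,0,0,24,5.5],[5,7,15,0,0,30,5.5],[5.3,7,17,0,0,36,5.5],[5.3,7,18,0,0,36.2,5.5],[5.3,7,18.5,0,0,36.2,5.5],[5.3,7,18.5,0,0,36.2,5.5],[5.3,7,18.5,0,0,36.2,5.5]],
  ],
)

```text
time: 12.05
eef_pos: [0.4599, -0.2171, 0.1115]
tcp_rot: [0.001, 0.249, 0.969, -0.0]
force: [0.2, 0.1, 0.5]
gripper_width: 0.0548
```

```bash
python3 - <<'E'
from h import *
print(tool()[0],get_obs()['qpos'].round(2))
im=cap("wrist","w6")
im=np.clip(im*1.6,0,255).astype(np.uint8)
p,r=tool(); 
cv2.imwrite("pics/w6g.png",im)
E
```

```text
[ 0.45994846 -0.21708488  0.11145351] [-0.44  0.12 -0.31  1.14  0.    0.06]
```

View pics/w6g.png

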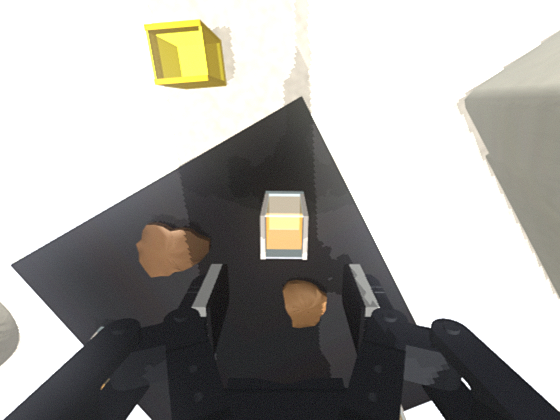

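```bash
python3 - <<'E'
from h import *
p,r=tool()
for c in [(-.015,-.015),(.015,-.015),(.015,.015),(-.015,.015)]:
    q=np.array([.459,-.2165,.063])+r.apply([c[0],c[1],0]); print(proj("w6",q).round(1))
crop("w6",245,180,325,270,6,"w6c",1.5)
print(delta([.459,-.2165,.033],down(np.deg2rad(61))))
E
```

```text
[262.4 258.1]
[261.4 214.5]
[309.7 214.5]
[308.6 258.2]
(array([0.16, 0.02, 7.87]), array([0.01, 0.14, 0.15]))
```

View pics/w6c.png

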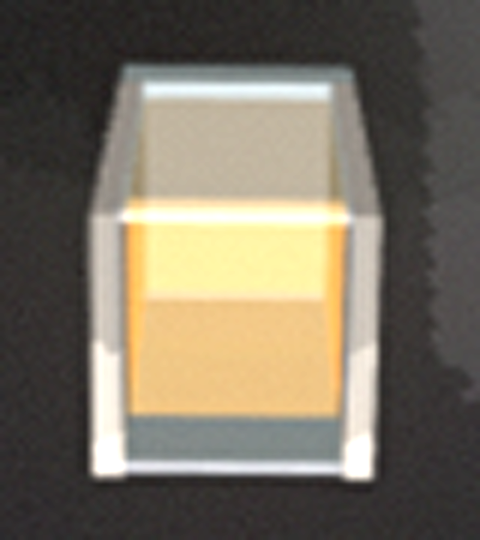

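arm_command(
  deltas=[
    [[0.1,0,3,0,0,0.2,5.5],[0.1,0,5.5,0,0,0.2,5.5],[0.1,0,7,0,0,0.2,5.5],[0.1,0,7.75,0,0,0.2,5.2],[0.1,0,7.75,0,0,0.2,4.6],[0.1,0,7.75,0,0,0.2,4],[0.1,0,7.75,0,0,0.2,3.5],[0.1,0,7.75,0,0,0.2,3.2],[0.1,0,7.75,0,0,0.2,2.9],[0.1,0,7.75,0,0,0.2,2.8],[0.1,0,7.75,0,0,0.2,2.8]],
  ],
)

```text
time: 13.02
eef_pos: [0.459, -0.217, 0.0341]
tcp_rot: [0.001, 0.252, 0.968, -0.0]
force: [0.0, -0.1, 6.9]
gripper_width: 0.0296
```

```bash
python3 - <<'E'
from h import *
print(tool()[0],delta([.459,-.2165,.19],down(np.deg2rad(61))),delta([.5563,.0733,.15],down(np.deg2rad(97))),delta([.5636,.0137,.15],down(np.deg2rad(97))))
E
```

```text
[ 0.45896034 -0.21700972  0.03412825] (array([ -0.02,   0.05, -15.59]), array([ 0.01,  0.16, -0.15])) (array([  5.61,  30.1 , -11.6 ]), array([ -0.04,   0.16, -36.15])) (array([  2.07,  25.25, -11.59]), array([ -0.04,   0.16, -36.15]))
```

arm_command(
  deltas=[
    [[0,0,-1,0,0,0,2.8],[0,0,-3,0,0,0,2.8],[0,0,-6,0,0,0,2.8],[0,0,-9.5,0,0,0,2.8],[0,0,-13,0,0,0,2.8],[0.3,1,-16,0,0,-4,2.8],[1,4,-17,0,0,-9,2.8],[2,8,-17,0,0,-14,2.8],[3,11.5,-17,0,0,-19,2.8],[4,15,-17,0,0,-24,2.8],[4.8,18.5,-17,0,0,-30,2.8],[5.7,22,-17,0,0,-36.1,2.8]],
  ],
)

```text
time: 14.02
eef_pos: [0.5152, 0.0051, 0.2035]
tcp_rot: [0.0, -0.063, 0.998, -0.0]
force: [0.2, -0.1, -1.3]
gripper_width: 0.0299
```

```bash
python3 - <<'E'
from h import *
print(tool()[0],delta([.549,.1328,.15],down(np.deg2rad(97))))
E
```

```text
[0.51523178 0.00513262 0.20352636] (array([-4.96, 12.24,  5.35]), array([-0.01,  0.04,  0.24]))
```

arm_command(
  deltas=[
    [[-1.2,3,0,0,0,0,2.8],[-2.5,6.5,0,0,0,0,2.8],[-3.8,10,0,0,0,0.2,2.8],[-4.8,12,0.5,0,0,0.2,2.8],[-5,12.2,2.5,0,0,0.2,2.8],[-5,12.2,4.5,0,0,0.2,2.8],[-5,12.2,5.4,0,0,0.2,2.8],[-5,12.2,5.4,0,0,0.2,2.8],[-5,12.2,5.4,0,0,0.2,2.8]],
  ],
)

```text
time: 14.77
eef_pos: [0.5498, 0.1302, 0.149]
tcp_rot: [-0.0, -0.059, 0.998, -0.0]
force: [-0.0, 0.6, 0.0]
gripper_width: 0.0293
```

```bash
python3 - <<'E'
from h import *
print(tool()[0],delta([.549,.1328,.076],down(np.deg2rad(97))))
im=cap("wrist","w7")
im=np.clip(im*1.6,0,255).astype(np.uint8)
cv2.imwrite("pics/w7g.png",im)
E
```

```text
[0.54980718 0.13022953 0.14897349] (array([0.04, 0.27, 7.3 ]), array([-0.01, -0.05, -0.27]))
```

View pics/w7g.png

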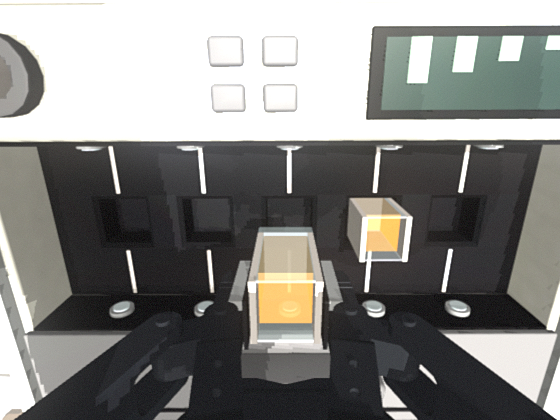

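arm_command(
  deltas=[
    [[0,0.27,1.5,0,0,-0.2,2.8],[0,0.27,3.5,0,0,-0.2,2.8],[0,0.27,4.5,0,0,-0.2,2.8],[0,0.27,5.2,0,0,-0.2,2.8],[0,0.27,5.9,0,0,-0.2,2.8],[0,0.27,6.6,0,0,-0.2,2.8],[0,0.27,7.1,0,0,-0.2,2.8],[0,0.27,7.3,0,0,-0.2,2.8],[0,0.27,7.3,0,0,-0.2,2.8]],
  ],
)

```text
time: 15.57
eef_pos: [0.5501, 0.1333, 0.0762]
tcp_rot: [0.0, -0.061, 0.998, 0.0]
force: [-1.4, -0.7, -1.1]
gripper_width: 0.0299
```

arm_command(
  deltas=[
    [[0,0,0.05,0,0,0,3.2],[0,0,0.05,0,0,0,3.7],[0,0,0.05,0,0,0,4.2],[0,0,-1,0,0,0,4.2],[0,0,-3,0,0,0,4.2],[0,0,-6,0,0,0,4.2],[0,0,-9.5,0,0,0,5],[0,0,-12,0,0,0,5],[0,0,-13,0,0,0,6],[0,0,-13,0,0,0,6]],
  ],
)

```text
time: 16.4
eef_pos: [0.5513, 0.1336, 0.2092]
tcp_rot: [0.003, -0.061, 0.998, 0.001]
force: [0.3, 0.6, -0.3]
gripper_width: 0.06
```

```bash
python3 - <<'E'
from h import *
print(tool()[0],delta([.498,-.4157,.11],down(np.deg2rad(143))))
im=cap("wrist","w8")
im=np.clip(im*1.6,0,255).astype(np.uint8)
cv2.imwrite("pics/w8g.png",im)
E
```

```text
[0.55132859 0.13361852 0.20920954] (array([ 12.  , -53.89,   9.81]), array([ -0.09,   0.33, -46.05]))
```

View pics/w8g.png

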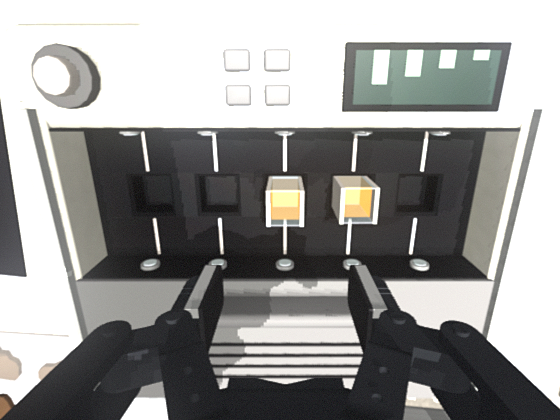

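arm_command(
  deltas=[
    [[0.5,-2,-1,0,0,0,6],[1.5,-6,-1,0,0,-4,6],[2.4,-10,-1,0,0,-8,6],[3.3,-14,-1,0,0,-13,6],[4.2,-18,-1,0,0,-18,6],[5.1,-22,-1,0,0,-22,6],[6,-26,-1,0,0,-26,6],[7,-30,-1,0,0,-31,6],[8,-34,-1,0,0,-36,6],[9,-38,-1,0,0,-41,6],[10,-42,-1,0,0,-46,6],[11,-46,-1,0,0,-46,6]],
  ],
)

```text
time: 17.45
eef_pos: [0.4949, -0.3382, 0.2132]
tcp_rot: [-0.001, -0.447, 0.894, 0.002]
force: [-0.2, 0.3, 0.3]
gripper_width: 0.0601
```

```bash
python3 - <<'E'
from h import *
print(tool()[0],delta([.498,-.4157,.11],down(np.deg2rad(143))))
E
```

```text
[ 0.49489629 -0.33817757  0.21323192] (array([ 6.02, -4.93, 10.31]), array([ 0.2 , -0.  ,  0.15]))
```

arm_command(
  deltas=[
    [[2,-1.5,2,0,0,0,5.5],[4,-3,5,0,0,0,5.5],[5.5,-4.5,7.5,0,0,0,5.5],[6,-5,9.5,0,0,0,5.5],[6,-5,10.3,0,0,0,5.5],[6,-5,10.3,0,0,0,5.5],[6,-5,10.3,0,0,0,5.5]],
  ],
)

```text
time: 18.03
eef_pos: [0.4995, -0.4136, 0.1118]
tcp_rot: [-0.0, -0.446, 0.895, 0.001]
force: [-0.3, -0.1, 1.1]
gripper_width: 0.0547
```

```bash
python3 - <<'E'
from h import *
print(tool()[0],get_obs()['qpos'].round(2))
im=cap("wrist","w9")
p,r=tool()
for c in [(-.015,-.015),(.015,-.015),(.015,.015),(-.015,.015)]:
    q=np.array([.498,-.4157,.063])+r.apply([c[0],c[1],0]); print(proj("w9",q).round(1))
im=np.clip(im*1.6,0,255).astype(np.uint8)
cv2.imwrite("pics/w9g.png",im)
crop("w9",235,170,335,280,5,"w9c",1.5)
print(delta([.498,-.4157,.034],down(np.deg2rad(143))))
E
```

```text
[ 0.49954833 -0.41361313  0.11181628] [-0.69  0.38  0.03  1.22  0.   -1.62]
[260.8 255.3]
[259.6 211.5]
[308.  211.4]
[306.9 255.3]
(array([0.28, 0.08, 7.93]), array([-0.01,  0.01, -0.  ]))
```

View pics/w9g.png

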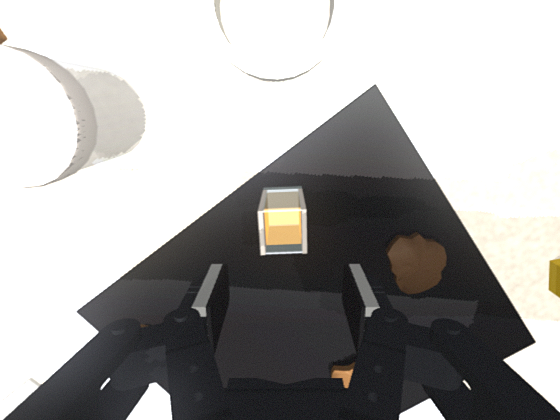

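View pics/w9c.png

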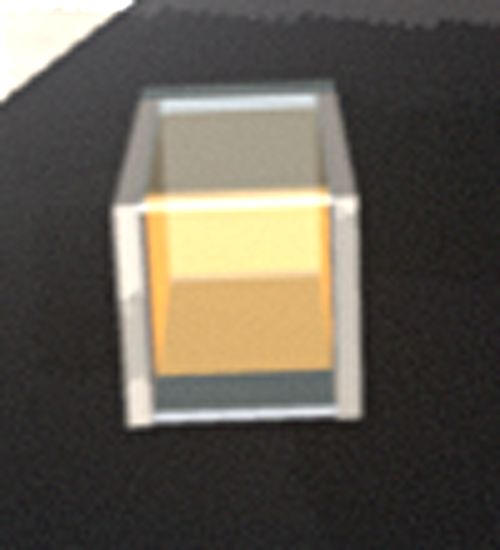

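arm_command(
  deltas=[
    [[0.37,0.03,3,0,0,-2.5,5.5],[0.37,0.03,5.5,0,0,-2.5,5.5],[0.37,0.03,7,0,0,-2.5,5.5],[0.37,0.03,7.8,0,0,-2.5,5.2],[0.37,0.03,7.8,0,0,-2.5,4.6],[0.37,0.03,7.8,0,0,-2.5,4],[0.37,0.03,7.8,0,0,-2.5,3.5],[0.37,0.03,7.8,0,0,-2.5,3.2],[0.37,0.03,7.8,0,0,-2.5,2.9],[0.37,0.03,7.8,0,0,-2.5,2.8],[0.37,0.03,7.8,0,0,-2.5,2.8]],
  ],
)

```text
time: 19.0
eef_pos: [0.4985, -0.4181, 0.0365]
tcp_rot: [0.001, -0.465, 0.885, -0.001]
force: [-0.4, 1.2, 5.5]
gripper_width: 0.0296
```

```bash
python3 - <<'E'
from h import *
print(tool()[0],delta([.5563,.0733,.21],down(np.deg2rad(97))))
E
```

```text
[ 0.49854367 -0.41807908  0.03654204] (array([-43.75,  23.06, -17.41]), array([-0.16,  0.07, 48.45]))
```

arm_command(
  deltas=[
    [[0,0,-1,0,0,0,2.8],[0,0,-3,0,0,0,2.8],[0,0,-6,0,0,0,2.8],[0,0,-9.5,0,0,0,2.8],[-1,0.5,-13,0,0,4,2.8],[-4,2,-16,0,0,9,2.8],[-7.5,4,-17.4,0,0,15,2.8],[-11,5.8,-17.4,0,0,22,2.8],[-14.5,7.6,-17.4,0,0,29,2.8],[-18,9.4,-17.4,0,0,36,2.8],[-21.5,11.3,-17.4,0,0,43,2.8],[-25,13.2,-17.4,0,0,48.4,2.8]],
  ],
)

```text
time: 20.0
eef_pos: [0.5303, -0.1365, 0.2095]
tcp_rot: [0.0, -0.058, 0.998, -0.0]
force: [0.9, 0.5, -0.4]
gripper_width: 0.0294
```

```bash
python3 - <<'E'
from h import *
print(tool()[0],delta([.5563,.0733,.16],down(np.deg2rad(97))))
E
```

```text
[ 0.53028262 -0.13648676  0.20945445] (array([-5.02, 20.54,  4.94]), array([-0.03,  0.04, -0.32]))
```

arm_command(
  deltas=[
    [[-0.9,3.5,0,0,0,-0.3,2.8],[-1.8,7.3,0,0,0,-0.3,2.8],[-2.7,11,0,0,0,-0.3,2.8],[-3.6,14.7,0,0,0,-0.3,2.8],[-4.4,18,0,0,0,-0.3,2.8],[-5,20,0.5,0,0,-0.3,2.8],[-5,20.5,2,0,0,-0.3,2.8],[-5,20.5,4,0,0,-0.3,2.8],[-5,20.5,4.9,0,0,-0.3,2.8],[-5,20.5,4.9,0,0,-0.3,2.8],[-5,20.5,4.9,0,0,-0.3,2.8]],
  ],
)

```text
time: 20.92
eef_pos: [0.5547, 0.0713, 0.1599]
tcp_rot: [-0.0, -0.064, 0.998, -0.0]
force: [-0.2, 0.0, -0.6]
gripper_width: 0.0294
```

```bash
python3 - <<'E'
from h import *
print(tool()[0],delta([.5563,.0733,.0785],down(np.deg2rad(97))))
im=cap("wrist","w10")
im=np.clip(im*1.6,0,255).astype(np.uint8)
cv2.imwrite("pics/w10g.png",im)
E
```

```text
[0.55467473 0.07127265 0.15986227] (array([-0.19,  0.18,  8.14]), array([-0.  , -0.05,  0.32]))
```

View pics/w10g.png

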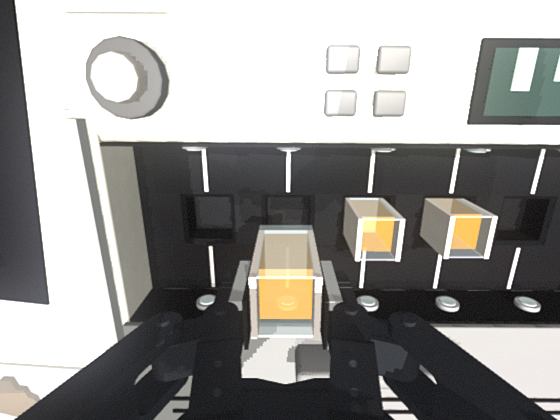

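arm_command(
  deltas=[
    [[-0.19,0.18,1.5,0,0,0.3,2.8],[-0.19,0.18,3.5,0,0,0.3,2.8],[-0.19,0.18,5,0,0,0.3,2.8],[-0.19,0.18,5.8,0,0,0.3,2.8],[-0.19,0.18,6.5,0,0,0.3,2.8],[-0.19,0.18,7.2,0,0,0.3,2.8],[-0.19,0.18,7.8,0,0,0.3,2.8],[-0.19,0.18,8.1,0,0,0.3,2.8],[-0.19,0.18,8.2,0,0,0.3,2.8],[-0.19,0.18,8.2,0,0,0.3,2.8]],
  ],
)

```text
time: 21.8
eef_pos: [0.5571, 0.0737, 0.0785]
tcp_rot: [0.001, -0.061, 0.998, 0.0]
force: [-1.3, 0.2, 2.6]
gripper_width: 0.0294
```

arm_command(
  deltas=[
    [[0,0,0,0,0,0,3.2],[0,0,0,0,0,0,3.7],[0,0,0,0,0,0,3.9],[0,0,-1,0,0,0,3.9],[0,0,-3,0,0,0,3.9],[0,0,-6,0,0,0,3.9],[0,0,-9.5,0,0,0,5],[0,0,-12,0,0,0,5],[0,0,-13,0,0,0,6],[0,0,-13,0,0,0,6]],
  ],
)

```text
time: 22.63
eef_pos: [0.5581, 0.0738, 0.2111]
tcp_rot: [0.003, -0.061, 0.998, 0.0]
force: [0.2, -0.2, -0.5]
gripper_width: 0.06
```

```bash
python3 - <<'E'
from h import *
print(tool()[0],get_obs()['qpos'].round(2),delta([.6616,-.2296,.11],down(np.deg2rad(22))))
im=cap("wrist","w11");cap("top","top3")
im=np.clip(im*1.6,0,255).astype(np.uint8)
cv2.imwrite("pics/w11g.png",im)
crop("top3",160,120,440,280,2.85,"t3a",1.5)
E
```

```text
[0.55813349 0.0738458  0.21108594] [ 0.13  0.19 -0.    1.37  0.    0.01] (array([ -6.49, -31.39,  10.14]), array([ 0.21,  0.27, 75.05]))
```

View pics/w11g.png

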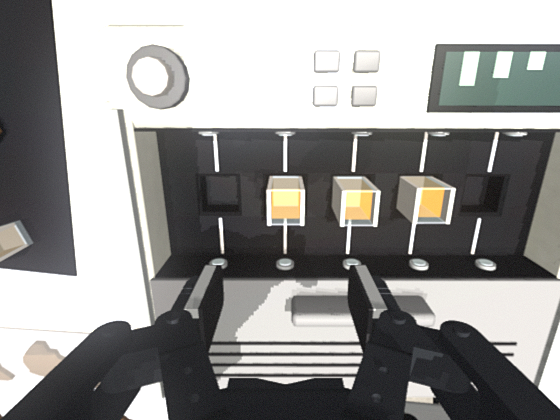

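View pics/t3a.png

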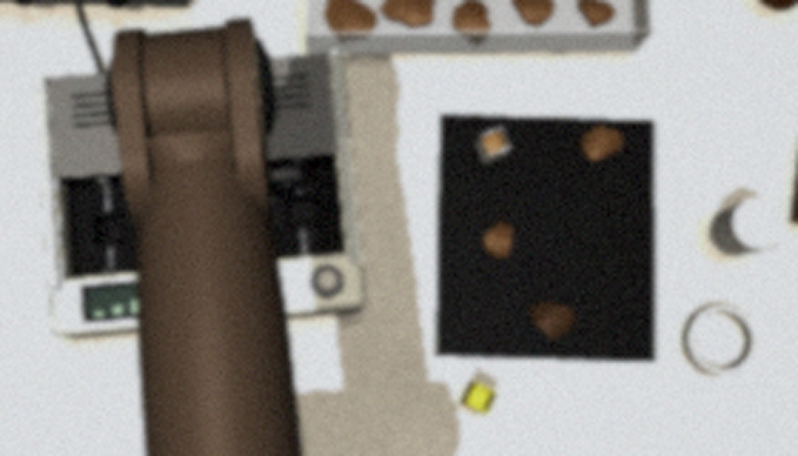

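arm_command(
  deltas=[
    [[-0.8,-4,0,0,0,6.5,6],[-1.6,-8,0,0,0,13,6],[-2.4,-12,0,0,0,19.5,6],[-3.2,-16,0,0,0,26,6],[-4,-20,0,0,0,32.5,6],[-4.8,-24,0,0,0,39,6],[-5.6,-27,1,0,0,45.5,6],[-6.2,-29.5,3,0,0,52,6],[-6.5,-31,5,0,0,58.5,6],[-6.5,-31.4,7,0,0,65,5.5],[-6.5,-31.4,9,0,0,71,5.5],[-6.5,-31.4,10,0,0,75,5.5]],
  ],
)

```text
time: 23.73
eef_pos: [0.6572, -0.23, 0.1013]
tcp_rot: [-0.004, 0.561, 0.828, -0.001]
force: [0.6, 0.2, -0.4]
gripper_width: 0.0549
```

arm_command(
  deltas=[
    [[0,0,0,0,0,0,5.5],[0,0,0,0,0,0,5.5],[0,0,0,0,0,0,5.5]],
  ],
)

```text
time: 23.98
eef_pos: [0.6596, -0.2298, 0.1074]
tcp_rot: [-0.0, 0.558, 0.83, -0.0]
force: [-0.2, -0.7, 0.8]
gripper_width: 0.0549
```

```bash
python3 - <<'E'
from h import *
print(tool()[0],get_obs()['qpos'].round(2))
im=cap("wrist","w12")
p,r=tool()
for c in [(-.015,-.015),(.015,-.015),(.015,.015),(-.015,.015)]:
    q=np.array([.6616,-.2296,.063])+r.apply([c[0],c[1],0]); print(proj("w12",q).round(1))
im=np.clip(im*1.6,0,255).astype(np.uint8)
cv2.imwrite("pics/w12g.png",im)
crop("w12",235,170,335,280,5,"w12c",1.5)
print(delta([.6616,-.2296,.034],down(np.deg2rad(22))))
E
```

```text
[ 0.65957038 -0.22983928  0.10741802] [-0.34  0.48  0.16  1.26  0.    0.85]
[265.8 263.1]
[264.9 219. ]
[314. 219.]
[312.7 263.1]
(array([-0.03,  0.16,  7.42]), array([0.03, 0.03, 0.15]))
```

View pics/w12g.png

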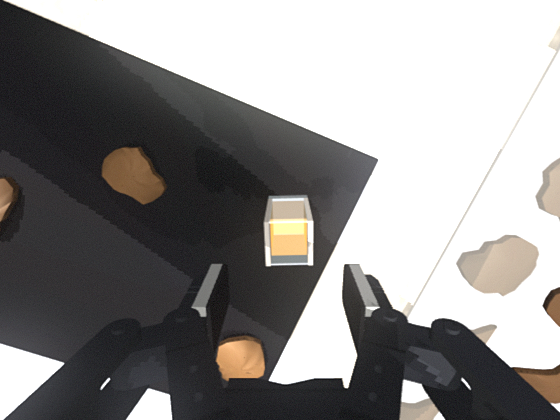

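View pics/w12c.png

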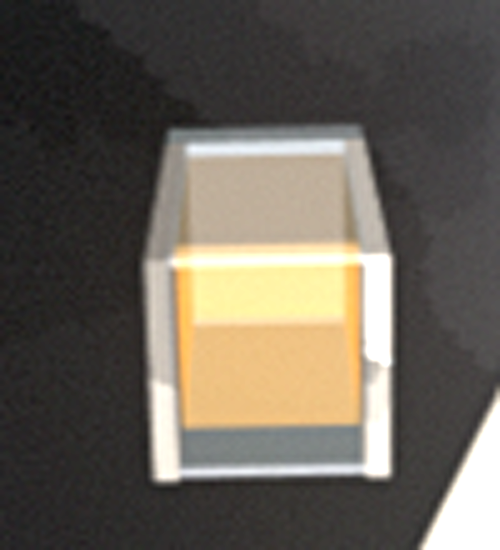

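arm_command(
  deltas=[
    [[-0.2,0.12,3,0,0,-1,5.5],[-0.2,0.12,5,0,0,-1,5.5],[-0.2,0.12,6.5,0,0,-1,5.5],[-0.2,0.12,7.3,0,0,-1,5.2],[-0.2,0.12,7.3,0,0,-1,4.6],[-0.2,0.12,7.3,0,0,-1,4],[-0.2,0.12,7.3,0,0,-1,3.5],[-0.2,0.12,7.3,0,0,-1,3.2],[-0.2,0.12,7.3,0,0,-1,2.9],[-0.2,0.12,7.3,0,0,-1,2.8],[-0.2,0.12,7.3,0,0,-1,2.8]],
  ],
)

```text
time: 24.95
eef_pos: [0.6626, -0.2317, 0.0365]
tcp_rot: [0.001, 0.552, 0.834, 0.0]
force: [-0.2, 0.2, 6.3]
gripper_width: 0.0296
```

```bash
python3 - <<'E'
from h import *
print(tool()[0],delta([.5636,.0137,.21],down(np.deg2rad(97))))
E
```

```text
[ 0.6625546  -0.23173857  0.03645075] (array([ 26.42,   0.54, -17.41]), array([ 3.000e-02,  1.800e-01, -7.395e+01]))
```

arm_command(
  deltas=[
    [[0,0,-1,0,0,0,2.8],[0,0,-3,0,0,0,2.8],[0,0,-6,0,0,0,2.8],[0,0,-9.5,0,0,-5,2.8],[1,0,-13,0,0,-11,2.8],[3,0.1,-16,0,0,-18,2.8],[6,0.2,-17.4,0,0,-25,2.8],[9,0.2,-17.4,0,0,-32,2.8],[12,0.3,-17.4,0,0,-39,2.8],[15,0.3,-17.4,0,0,-46,2.8],[18,0.4,-17.4,0,0,-53,2.8],[21,0.5,-17.4,0,0,-60,2.8]],
  ],
)

```text
time: 25.95
eef_pos: [0.583, -0.035, 0.2092]
tcp_rot: [0.0, 0.058, 0.998, 0.0]
force: [0.2, 0.9, -1.2]
gripper_width: 0.0295
```

```bash
python3 - <<'E'
from h import *
print(tool()[0],delta([.5636,.0137,.16],down(np.deg2rad(97))))
E
```

```text
[ 0.58295754 -0.03500965  0.20921847] (array([2.48, 4.61, 4.92]), array([ 0.000e+00,  1.000e-02, -1.362e+01]))
```

arm_command(
  deltas=[
    [[1,2,0,0,0,-6,2.8],[2,4,0,0,0,-12,2.8],[2.5,4.6,1,0,0,-13.6,2.8],[2.5,4.6,3,0,0,-13.6,2.8],[2.5,4.6,4.6,0,0,-13.6,2.8],[2.5,4.6,4.9,0,0,-13.6,2.8],[2.5,4.6,4.9,0,0,-13.6,2.8],[2.5,4.6,4.9,0,0,-13.6,2.8]],
  ],
)

```text
time: 26.62
eef_pos: [0.5648, 0.0123, 0.1604]
tcp_rot: [0.0, -0.058, 0.998, 0.0]
force: [0.6, -0.7, -0.5]
gripper_width: 0.0293
```

```bash
python3 - <<'E'
from h import *
print(tool()[0],delta([.5636,.0137,.0785],down(np.deg2rad(97))))
im=cap("wrist","w13")
im=np.clip(im*1.6,0,255).astype(np.uint8)
cv2.imwrite("pics/w13g.png",im)
E
```

```text
[0.564834   0.0123443  0.16044743] (array([0.11, 0.15, 8.19]), array([ 0.  ,  0.02, -0.36]))
```

View pics/w13g.png

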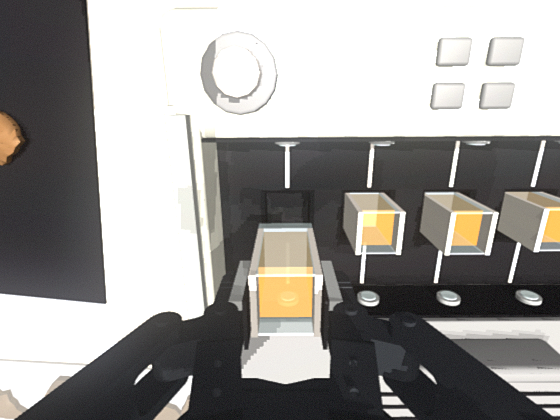

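arm_command(
  deltas=[
    [[0.1,0.15,1.5,0,0,-0.3,2.8],[0.1,0.15,3.5,0,0,-0.3,2.8],[0.1,0.15,5,0,0,-0.3,2.8],[0.1,0.15,5.8,0,0,-0.3,2.8],[0.1,0.15,6.5,0,0,-0.3,2.8],[0.1,0.15,7.2,0,0,-0.3,2.8],[0.1,0.15,7.8,0,0,-0.3,2.8],[0.1,0.15,8.1,0,0,-0.3,2.8],[0.1,0.15,8.2,0,0,-0.3,2.8],[0.1,0.15,8.2,0,0,-0.3,2.8]],
  ],
)

```text
time: 27.5
eef_pos: [0.564, 0.0138, 0.0785]
tcp_rot: [0.001, -0.061, 0.998, -0.0]
force: [0.0, -0.2, 1.9]
gripper_width: 0.0297
```

arm_command(
  deltas=[
    [[0,0,0,0,0,0,3.2],[0,0,0,0,0,0,3.7],[0,0,0,0,0,0,3.9],[0,0,-1,0,0,0,3.9],[0,0,-3,0,0,0,3.9],[0,0,-6,0,0,0,3.9],[0,1,-9.5,0,0,0,5],[0,4,-13,0,0,0,5],[0,7,-16,0,0,0,5],[0,9,-17,0,0,0,5],[0,9,-17,0,0,0,5],[0,9,-17,0,0,0,5]],
  ],
)

```text
time: 28.5
eef_pos: [0.5531, 0.1042, 0.2492]
tcp_rot: [0.001, -0.062, 0.998, 0.0]
force: [-0.1, -0.1, -0.7]
gripper_width: 0.0499
```

```bash
python3 - <<'E'
from h import *
print(tool()[0],get_obs()['qpos'].round(2))
im=cap("wrist","w14");cap("top","top4");cap("side","side4")
im=np.clip(im*1.6,0,255).astype(np.uint8)
cv2.imwrite("pics/w14g.png",im)
crop("side4",230,120,430,270,4,"s4a")
crop("side4",220,220,440,370,3.6,"s4b")
E
```

```text
[0.55306622 0.10423644 0.24924458] [ 0.19  0.2   0.08  1.46 -0.    0.06]
```

View pics/w14g.png

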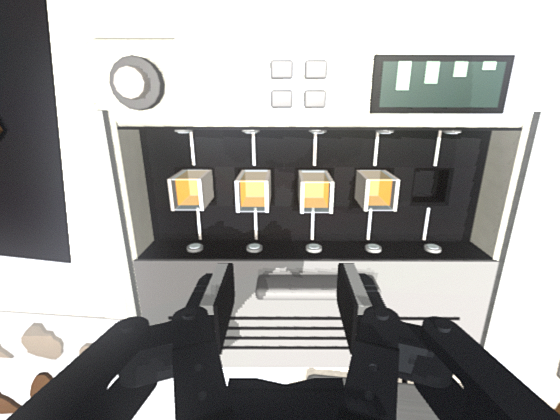

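View pics/s4b.png

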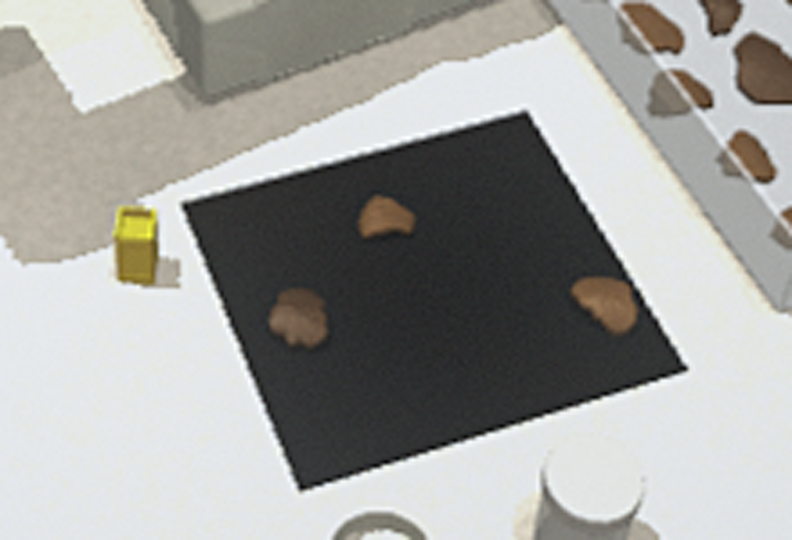

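```bash
python3 - <<'E'
from h import *
print(delta([.6289,.1434,.22],down(np.deg2rad(7))))
E
```

```text
(array([-8.1 ,  3.15,  2.66]), array([-9.000e-02, -6.000e-02,  8.991e+01]))
```

arm_command(
  deltas=[
    [[-1,0.5,0,0,0,7,5],[-2,1,0,0,0,14,5],[-3,1.5,0,0,0,21,5],[-4,2,0,0,0,28,5],[-5,2.5,0,0,0,35,5],[-6,3,0,0,0,42,5],[-7,3,0,0,0,49,5],[-8,3.1,0,0,0,56,5],[-8.1,3.1,0,0,0,63,5],[-8.1,3.1,0,0,0,70,5],[-8.1,3.1,0,0,0,77,5],[-8.1,3.1,0,0,0,84,5]],
  ],
)

```text
time: 29.65
eef_pos: [0.6292, 0.1423, 0.246]
tcp_rot: [-0.001, 0.626, 0.78, -0.001]
force: [0.2, 0.9, -0.0]
gripper_width: 0.0502
```

```bash
python3 - <<'E'
from h import *
print(tool()[0],delta([.6289,.1434,.13],down(np.deg2rad(7))))
E
```

```text
[0.62915017 0.1423024  0.24604466] (array([ 0.11,  0.03, 11.6 ]), array([-0.16,  0.02,  5.5 ]))
```

arm_command(
  deltas=[
    [[0.1,0,2,0,0,5.5,5],[0.1,0,4.5,0,0,5.5,5],[0.1,0,7,0,0,5.5,5],[0.1,0,9.5,0,0,5.5,5],[0.1,0,11,0,0,5.5,5],[0.1,0,11.6,0,0,5.5,4.5],[0.1,0,11.6,0,0,5.5,3.5],[0.1,0,11.6,0,0,5.5,2.5],[0.1,0,11.6,0,0,5.5,1.5],[0.1,0,11.6,0,0,5.5,1],[0.1,0,11.6,0,0,5.5,0.8],[0.1,0,11.6,0,0,5.5,0.8]],
  ],
  grip_force=25,
)

```text
time: 30.65
eef_pos: [0.6288, 0.1443, 0.1329]
tcp_rot: [0.0, 0.66, 0.751, -0.0]
force: [-5.6, -2.9, 4.1]
gripper_width: 0.0113
```

Now pull to closed (125 mm along tool −y).

arm_command(
  deltas=[
    [[0,-1,0,0,0,0,0.8],[0,-2.5,0,0,0,0,0.8],[0,-4,0,0,0,0,0.8],[0,-5.5,0,0,0,0,0.8],[0,-7,0,0,0,0,0.8],[0,-8.5,0,0,0,0,0.8],[0,-10,0,0,0,0,0.8],[0,-11.2,0,0,0,0,0.8],[0,-11.8,0,0,0,0,0.8],[0,-12.1,0,0,0,0,0.8],[0,-12.3,0,0,0,0,0.8],[0,-12.3,0,0,0,0,0.8]],
  ],
)

```text
time: 31.65
eef_pos: [0.5079, 0.1295, 0.1329]
tcp_rot: [0.0, 0.66, 0.752, 0.001]
force: [-2.8, 4.3, 7.0]
gripper_width: 0.0111
```

arm_command(
  deltas=[
    [[0,-0.2,0,0,0,0,0.8],[0,-0.4,0,0,0,0,0.8],[0,-0.5,0,0,0,0,0.8],[0,-0.5,0,0,0,0,0.8]],
  ],
)

```text
time: 31.98
eef_pos: [0.5046, 0.1292, 0.1329]
tcp_rot: [0.001, 0.66, 0.752, 0.002]
force: [4.4, 5.0, 1.9]
gripper_width: 0.0112
```

arm_command(
  deltas=[
    [[0,-0.3,0,0,0,0,0.8],[0,-0.3,0,0,0,0,0.8]],
  ],
)

```text
time: 32.15
eef_pos: [0.5046, 0.1291, 0.133]
tcp_rot: [0.003, 0.66, 0.752, 0.004]
force: [15.0, 6.9, -4.5]
gripper_width: 0.0115
```

arm_command(
  deltas=[
    [[0,0.3,0,0,0,0,0.8],[0,0.3,0,0,0,0,2],[0,0.3,0,0,0,0,3.5],[0,0.3,0,0,0,0,5],[0,0.3,0,0,0,0,5],[0,0.3,-2,0,0,0,5],[0,0.3,-5,0,0,0,5],[-0.5,0.3,-9,0,0,0,5],[-1,0.3,-13,0,0,0,5],[-1,0.3,-14,0,0,0,3],[-1,0.3,-14,0,0,0,1],[-1,0.3,-14,0,0,0,0]],
  ],
)

```text
time: 33.15
eef_pos: [0.5037, 0.1182, 0.2716]
tcp_rot: [0.0, 0.66, 0.751, 0.0]
force: [0.2, 0.3, -0.6]
gripper_width: 0.0145
```

```bash
python3 - <<'E'
from h import *
print(tool()[0],get_obs()['qpos'].round(2))
im=cap("wrist","w15")
im=np.clip(im*1.6,0,255).astype(np.uint8)
cv2.imwrite("pics/w15g.png",im)
E
```

```text
[0.50370409 0.11815684 0.27157079] [ 0.23  0.11  0.04  1.49 -0.    1.67]
```

View pics/w15g.png

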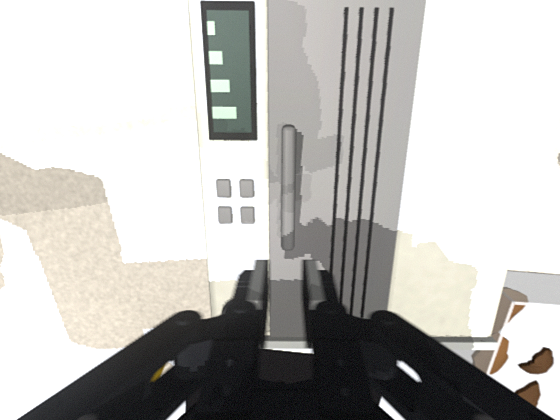

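```bash
python3 - <<'E'
from h import *
for n in("w13","w14","w11","w12"[:0] or "w8"):
    im=cv2.imread(f"pics/{n}.png"); 
    print(n,{"w13":onz("w13",237,70,.134),"w14":onz("w14",128,82,.134),"w11":onz("w11",150,77,.134),"w8":onz("w8",53,76,.134)}[n].round(4))
print(delta([.472,-.022,.17],down(np.deg2rad(7))))
crop("w11",120,30,200,115,6,"key",1.0)
E
```

```text
w13 [ 0.4713 -0.0214  0.134 ]
w14 [ 0.4717 -0.0225  0.134 ]
w11 [ 0.4723 -0.0216  0.134 ]
w8 [ 0.472  -0.0205  0.134 ]
(array([-13.49,  -4.89,  10.05]), array([-0.08,  0.02,  0.45]))
```

View pics/key.png

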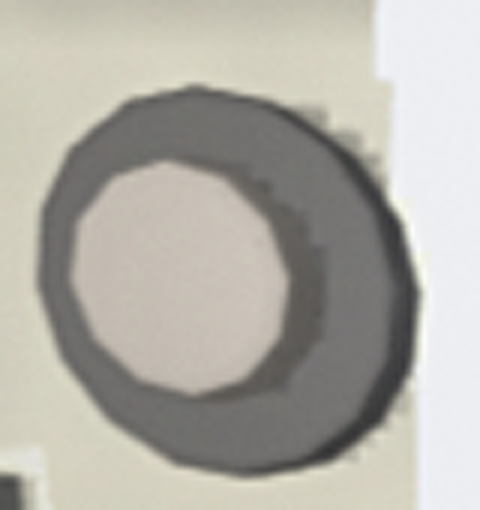

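arm_command(
  deltas=[
    [[-3,-1,0,0,0,0,0],[-6.5,-2.5,0,0,0,0,0],[-10,-4,2,0,0,0,0],[-12.5,-4.8,5,0,0,0,0],[-13.5,-4.9,8,0,0,0,0],[-13.5,-4.9,10,0,0,0,0],[-13.5,-4.9,10.5,0,0,0,0],[-13.5,-4.9,10.5,0,0,0,0],[-13.5,-4.9,10.5,0,0,0,0]],
  ],
)

```text
time: 33.95
eef_pos: [0.4721, -0.0216, 0.1665]
tcp_rot: [-0.0, 0.659, 0.752, -0.0]
force: [0.6, -0.4, -0.4]
gripper_width: -0.0006
```

```bash
python3 - <<'E'
from h import *
print(tool()[0],delta([.472,-.0217,.134],down(np.deg2rad(7))),get_obs()['gripper_width'])
cap("side","side5"); crop("side5",230,150,330,250,6,"s5a")
E
```

```text
[ 0.47209891 -0.02162588  0.16648633] (array([-0.01, -0.01,  3.25]), array([-0.07, -0.01,  0.48])) -0.0005613422977638794
```

View pics/s5a.png

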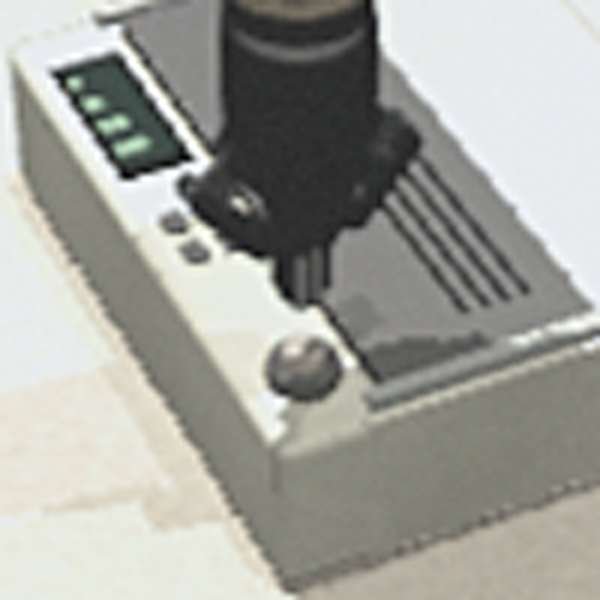

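arm_command(
  deltas=[
    [[0,0,1.5,0,0,0,0],[0,0,2.6,0,0,0,0],[0,0,3.1,0,0,0,0],[0,0,3.4,0,0,0,0],[0,0,3.6,0,0,0,0],[0,0,3.7,0,0,0,0],[0,0,3.7,0,0,0,0]],
  ],
)

```text
time: 34.58
eef_pos: [0.4723, -0.0216, 0.1301]
tcp_rot: [-0.0, 0.66, 0.752, 0.0]
force: [-2.5, 1.8, 4.5]
gripper_width: 0.0005
```

arm_command(
  deltas=[
    [[0,0,0.1,0,0,0,0],[0,0,0.2,0,0,0,0],[0,0,0.25,0,0,0,0],[0,0,0.25,0,0,0,0]],
  ],
)

```text
time: 34.92
eef_pos: [0.4726, -0.0218, 0.128]
tcp_rot: [0.0, 0.66, 0.752, 0.001]
force: [-2.9, 2.4, 8.6]
gripper_width: -0.0001
```

arm_command(
  deltas=[
    [[0,0,0.15,0,0,0,0],[0,0,0.15,0,0,0,0]],
  ],
)

```text
time: 35.08
eef_pos: [0.4726, -0.0218, 0.1278]
tcp_rot: [0.001, 0.66, 0.752, 0.001]
force: [-7.0, 2.5, 16.1]
gripper_width: 0.0003
```

arm_command(
  deltas=[
    [[0,0,-0.5,0,0,0,0],[0,0,-2,0,0,0,0],[0,0,-5,0,0,0,0],[0,0,-9,0,0,0,0],[-2,0,-13,0,0,0,0],[-5,-1,-17,0,0,0,0],[-8,-3,-19,0,0,0,0],[-11,-5,-19,0,0,0,0],[-14,-7,-19,0,0,0,0],[-17,-9,-19,0,0,0,0],[-17,-9,-19,0,0,0,0],[-17,-9,-19,0,0,0,0]],
  ],
)

```text
time: 36.08
eef_pos: [0.4045, -0.2042, 0.3156]
tcp_rot: [0.0, 0.661, 0.75, -0.0]
force: [0.9, 0.3, 0.5]
gripper_width: -0.0
```

```bash
python3 - <<'E'
from h import *
print(get_obs()['eef_pos'],get_obs()['force'])
cap("side","side6");cap("top","top6"); cv2.imwrite("pics/s6.png",cv2.imread("pics/side6.png"))
crop("side6",220,110,430,270,3.7,"s6a")
crop("top6",160,120,440,280,2.85,"t6a",1.5)
E
```

```text
[ 0.40452889 -0.20422133  0.31561401] [0.9411245  0.30685386 0.49333997]
```

View pics/s6a.png

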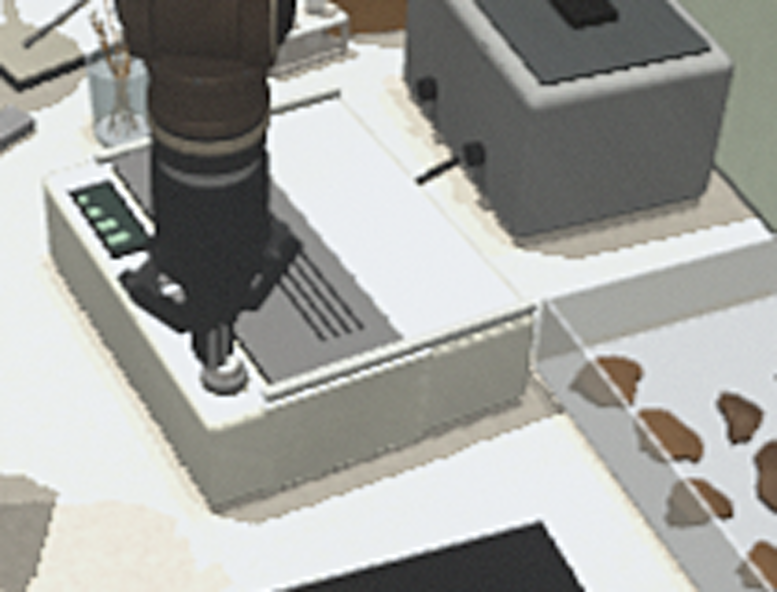

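View pics/t6a.png

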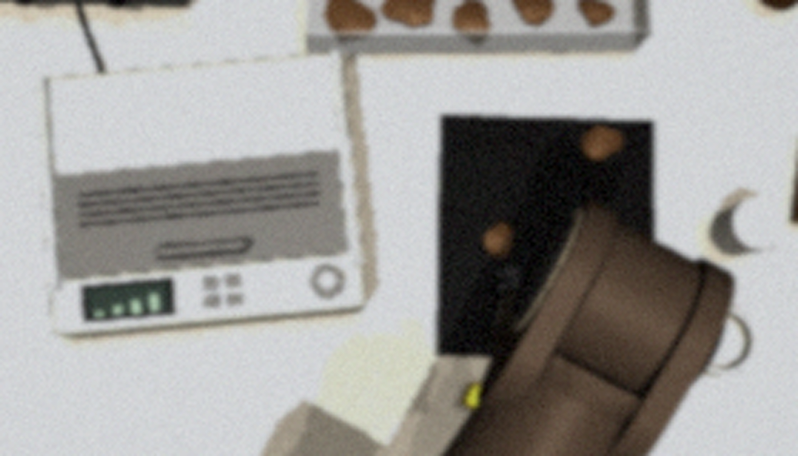

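```bash
python3 - <<'E'
from h import *
print(proj("side6",[.4045,-.2042,.3156]))
manip.hand_in()
E
```

```text
[277.23059369 206.85512726]
the job is handed in; nothing more can be done
```

I slid the cover fully open and lifted the cell standing in well 3, whose frosted sides faced the lamp. I gave it a quarter turn and set it back. The three cells on the black board went into wells 2, 1 and 0, held by their frosted sides only. I then closed the cover and pressed the start key, and handed the job in at about 36 s of robot time.

- **Cells:** The last wrist view, before closing, showed all four at the same height with the frosted sides across the beams. The gripper heights at release matched the cells standing on the well floors. Only the three bone fragments were left on the board.
- **Cover:** It travelled 125 mm between its two stops, pressed firmly against the closed stop, and the last pictures show it still closed.
- **Start key:** It went down 6 mm until it bottomed out at about 16 N.
- **Other things:** I saw no sign that the finds, the jars or the yellow look-alike had moved. I compared them only by eye, and the arm hid part of the board and the look-alike in the last overhead picture.

No check failed or disagreed.

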